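Aim the probe, then hold the reference wand inside the light-shield box

TASK

Turn the black aim knob until the probe's red pointer lines up with the black mark on the white strip. Then take the reference wand by its blue handle, tilt it and pass it, white tile first, down through the narrow top opening and under the amber roof, without pressing it hard against the box or disturbing the things around. Finish still holding the wand: level and wholly below the roof, touching nothing but the gripper, with the white tile centred in the beam between the mark-aligned probe nozzle and the black stop plate.

Things in the scene. Friction and masses are not known exactly. Their poses are not given: they have to be found in the camera images.
- chamber: Fixed black light-shield box, 270 (x) x 150 (y) x 88 high, origin under its middle, z up, x along its length, roughly away from the robot. Floor 4, walls 5, top 4 thick (underside at z 84). Top closed over x -135 to 0 by a see-through amber roof; the one opening lies at x 0 to 122. Outside the -y wall (y -75 to -185): aluminium base, sliding grey probe (79 high, pointer to 94), knob gearbox.
- beam (a point): Point under the amber roof where the tile must be centred: (-85, 0, 58) in the box's frame, axes as the box's. The beam runs along y from the probe nozzle (16 diameter, end at y -48, at x -85 when the pointer is at the mark) to a black stop plate 50 x 50 (face at y 50).
- mouth (a point): Centre of the rectangular opening in the box's top, at (61, 0, 88) in the box's frame, axes as the box's. Opening 122 (x) x 110 (y); a yellow strip marks its edge on the amber roof's side. The wand fits through at a tilt of about 0.3 to 0.7 rad.
- knob_grip (a point): Middle of the aim knob's grip bar (44 long, 14 wide, 32 high), on its vertical turning axis, 64 above the table, 14 below the bar's top; at (75, -150, 64) in the box's frame. Under the bar a 44 diameter disc, then the gearbox, 66 x 62, top 40 above the table. x runs along the bar, which lies along the box's x when the pointer is at the mark.
- aim_knob (a joint): Aim knob angle in rad, positive anticlockwise seen from above, 0 with the pointer at the mark; range -1.5 to 1.5, starts between 0.5 and 1.3, stays where it is left, turns with about 0.04 N m.
- probe (a joint): Travel of the probe and its red pointer along the box's x in m; 0 = pointer at the mark. Driven by the knob: 0.025 m per rad, positive with positive knob angle. Cannot usefully be pushed by hand.
- pointer (a point): Tip of the red pointer needle (3 wide) over the white index strip on the box's top edge, 92 above the table; the black mark (3 wide) is at x -85 in the box's frame.
- wand_mid (a point): Middle of the loose reference wand, 200 long, about 0.09 kg; x along it from the white tile to the blue handle end, z up. White tile 36 long, 16 wide, 12 high (x -100 to -64); aluminium blade 14 wide, 8 high; blue handle 20 wide, 16 high (x 25 to 100). Centre of mass near x 13. Starts level on the stand, centreline 46 above the table.
- tile (a point): Centre of the white tile, on the wand at x = -82 from its middle; axes as the wand's.
- tail (a point): End of the blue handle, on the wand at x = 100 from its middle.
- wand: The same reference wand; origin at its middle, axes as wand_mid.
- stand: Fixed stand under the wand: black base plate 210 x 70 x 8, origin under its middle, with two aluminium forks 6 thick (x) and 44 wide (y) at x = -45 and x = 92, in which the wand lies; prongs reach 51 above the table. x along the wand, z up. Between x = 25 and 85 the handle is free on both sides and 30 clear above the base.
- jar: Bystander: small amber jar, 48 diameter, 70 high; origin under its centre. Leave alone.
- resin: Bystander: amber resin sample block 50 x 36 x 24; origin under its centre. Leave alone.
- puck: Bystander: white ceramic puck, 56 diameter, 20 high; origin under its centre. Leave alone.
There are look-alikes about, which are no part of the job. Of the things like the wand, leave any that is brown; of the rest the smaller one is meant.

How it is judged:
By the outcome, as a careful person would: the job done as asked, in the order asked, and still so for the second after the job is handed in, while the arm keeps its last pose, push and grip.
It also fails if it takes over 64 s, if anything falls off the work surface, if the arm or the gripper's body presses on something with over 40 N, if the wrist force passes 120 N, or if a joint passes its speed limit or range.

ROBOT

A 6-joint arm with a two-finger parallel gripper is mounted at the origin on the work surface. World frame = base frame: x ahead of the robot, y to its left, z up, the work surface at z = 0. Lengths are in mm, angles in rad, forces in N, time in s.
With the tool pointing down it reaches from about 350 to 775 mm from the base axis. Payload 7.3 kg.
Tool frame: the origin (TCP) lies on the centre line of the jaws, within the pads' length; the fingertips stand 22 mm ahead of it and the grasp point (between the pads) lies 3 mm ahead of it; z points along the fingers, y is the direction in which the jaws open and shut (so a half turn about z gives the same grasp; the last joint's range is limited). The gripper opens to 92 mm and grips with 3 to 60 N. Pads are 19 mm wide; open, the fingers measure 130 mm over their backs; the gripper's body (75 mm by 190 mm) begins 47 mm behind the grasp point.
Start: joints at [1.14, 0.342, 1.524, -0, 1.275, -0.146], TCP at [147.491, 503.874, 248.741] pointing down, gripper open.
Joint ranges: [-2.53, 2.53], [-0.77, 2.02], [0.04, 2.7], [-1, 4.14], [0.28, 2.66], [-3.11, 3.11]. Speed limits (rad/s): [2.57, 2.57, 3.14, 3.14, 3.14, 3.14].

INTERFACE

Orientations are given as [roll, pitch, yaw] about the fixed x, y, z axes, in that order (R = Rz(yaw) Ry(pitch) Rx(roll)).
In Python, from plant import get_obs, capture, close_job gives the robot as it stands.
- The arm moves only by the tool carry_out, never from a script. Its arguments are lists of equal length, an entry for each row: "xyz": the shift along the tool's x, y, z scaled (see below), a list of three; "dr": the turn, a rotation vector about the tool's x, y, z scaled (see below), a list of three. A call has 1 to 8 rows; each row shifts and turns the commanded pose from where the row before left it, along the tool's axes as they then stand; what a row does not reach is not made up. The controller multiplies each number of a shift by 0.06 m and each number of a turn by 8 degrees. A row lasts 1/8 s, in which the tool goes at most 62.5 mm and 10.7 degrees, less where a joint would pass 70% of its speed; a pose out of reach is approached as far as the arm can. A call with a number of a shift or a turn outside -1 to 1 is refused whole. A call with a gripper value outside its range is refused whole. "gripper" is the gripper's target within -1 to 1 (fully open at 1, half-way at 0, shut at -1), set as the call begins (left out, the last holds). The fingers move at their own pace and stop on an object; the grip force is fixed at half the most. Time passes only in rows, so rows that do not move let the fingers close. It gives the time, the measured TCP pose, the force and the opening at its end, in the units of the state.
- get_obs(): the state, without advancing time (a new reading comes with each control period).
- capture(name): name is "scene" or "top" or "wrist"; returns a dict with "image" (420x560x3 uint8, blue, green, red), "fx", "fy", "cx", "cy" (pixels), "D" ([k1, k2, p1, p2, k3] as OpenCV has them; the pictures are not rectified), "pose" (4x4, takes a point from camera to world coordinates). Camera axes: x right, y up, looking along -z (the intrinsics and any distortion apply to the point x, -y, -z); pixel columns grow to the right and rows downward; lengths in mm; the calibration is good to about 2 mm. A picture is of the moment at which its call begins. There is no depth.
- close_job(): hands the job in, once; it reports no verdict.
The state is a dict: "time": time; "joint_positions": joint angles; "dq": joint speeds; "tau": joint torques, N m; "tool_pos": TCP position; "tcp_rot": TCP orientation; "contact_force": force on the tool from outside, world axes, zero at the start; "moment": the same for the moment, N m; "grip_width": finger opening in mm.
Only numpy, scipy, OpenCV 4.12 (cv2) and the standard library are available. Lean on these libraries where they do the work, as an engineer would, in place of code of your own. Each camera call takes 0.05 s, during which the arm holds its last target.

## Working session

There is one attempt and no reset: what is moved stays moved. The work goes in short steps, Python scripts to look and compute and a tool call to move; the robot and the scene stay as the last step left them, time stands still between calls to the robot, and variables do not carry over. Pictures are saved under pics/ and viewed, and the job is handed in when it is done.

Besides the shell and the picture viewer there is one more tool, called as name(argument=value, ...) on one line, values as JSON. carry_out: Moves the arm, as the interface text tells. Shifts and turns lie within -1 to 1; 1 stands for 0.06 m of shift or 8 degrees of turn. Its arguments: {"type":"object","properties":{"xyz":{"type":"array"},"dr":{"type":"array"},"gripper":{"type":"number"}},"required":["xyz","dr"]}

```bash
ls; mkdir -p pics; python3 - <<'E'
from plant import *
import cv2,json,numpy as np
o=get_obs();print(o)
for n in("scene","top","wrist"):
    c=capture(n);cv2.imwrite(f"pics/{n}0.png",c["image"]);print(n,{k:np.round(v,4).tolist() for k,v in c.items() if k!="image"})
E
```

```text
pics
{'time': 0.0, 'joint_positions': array([ 1.13999999e+00,  3.42750732e-01,  1.52501537e+00, -1.01217947e-05,
        1.27538844e+00, -1.45973561e-01]), 'dq': array([ 3.69116158e-04,  6.10761800e-05,  1.44748328e-03,  7.13623455e-04,
        9.92873316e-05, -3.10281813e-04]), 'tau': array([-3.85188478e-04, -4.31265843e+01, -2.44214523e+01,  7.14380457e-02,
        5.60346292e-02, -1.66327150e-04]), 'tool_pos': array([147.33033039, 503.51812575, 248.03097093]), 'tcp_rot': array([-3.14004597e+00, -2.17610089e-04,  2.85677267e+00]), 'contact_force': array([-0.05975265,  0.94724427, -0.52053796]), 'moment': array([7.36162283e-02, 7.85863873e-05, 2.63394407e-02]), 'grip_width': 91.63083759426196}
scene {'fx': 468.3969, 'fy': 468.3969, 'cx': 272.7852, 'cy': 210.8138, 'D': [0.0133, 0.0, 0.0, 0.0, 0.0], 'pose': [[-0.6236, -0.5995, 0.5017, 1063.0141], [0.7817, -0.4775, 0.4012, 639.0672], [-0.0009, 0.6423, 0.7664, 980.1565], [0.0, 0.0, 0.0, 1.0]]}
top {'fx': 435.8406, 'fy': 435.8406, 'cx': 279.3295, 'cy': 212.5916, 'D': [-0.0083, 0.0, 0.0, 0.0, 0.0], 'pose': [[0.0184, 0.9929, -0.1172, 360.4102], [-0.9997, 0.0199, 0.0119, 210.0421], [0.0141, 0.117, 0.993, 1179.4768], [0.0, 0.0, 0.0, 1.0]]}
wrist {'fx': 333.3118, 'fy': 333.3118, 'cx': 279.2364, 'cy': 209.0504, 'D': [-0.0727, 0.0, 0.0, 0.0, 0.0], 'pose': [[0.2805, -0.927, -0.249, 80.9863], [0.9598, 0.2705, 0.0743, 524.1681], [-0.0015, -0.2598, 0.9657, 385.0232], [0.0, 0.0, 0.0, 1.0]]}
```

View pics/scene0.png

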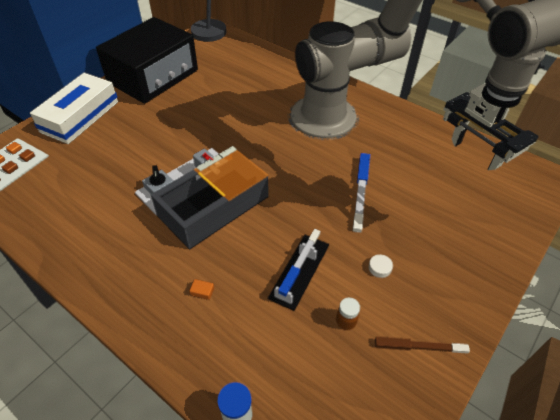

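View pics/top0.png

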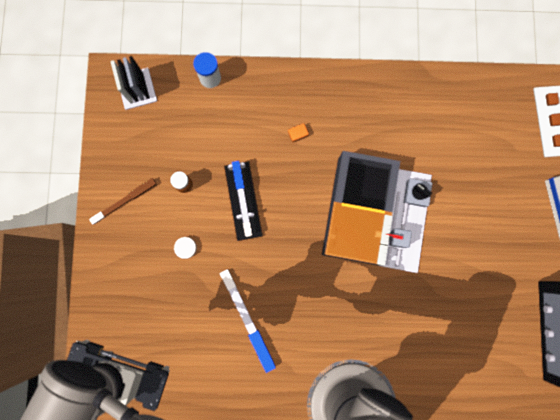

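View pics/wrist0.png

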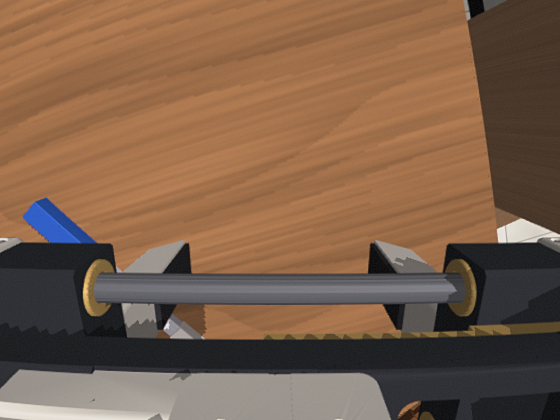

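Top view: three wand-like things. There is a blue-handled wand on the black stand (243,200), a longer blue-handled one lying on the table (247,320), and a brown one (125,200). The smaller one that isn't brown is the one on the stand. I'll check the choice and sizes in close crops.

```bash
cat > h.py <<'E'
import numpy as np,cv2
from plant import *
def ray(c,uv):
    K=np.array([[c["fx"],0,c["cx"]],[0,c["fy"],c["cy"]],[0,0,1]])
    p=cv2.undistortPoints(np.array([[uv]],float),K,np.array(c["D"],float))[0,0]
    T=np.array(c["pose"]);d=T[:3,:3]@np.array([p[0],-p[1],-1]);return T[:3,3],d/np.linalg.norm(d)
def onz(c,uv,z):
    o,d=ray(c,uv);return o+d*(z-o[2])/d[2]
def proj(c,P):
    K=np.array([[c["fx"],0,c["cx"]],[0,c["fy"],c["cy"]],[0,0,1]])
    T=np.array(c["pose"]);q=(np.atleast_2d(P)-T[:3,3])@T[:3,:3];q=q*[1,-1,-1]
    return cv2.projectPoints(q.reshape(-1,1,3),np.zeros(3),np.zeros(3),K,np.array(c["D"],float))[0][:,0]
def tri(a,b):
    (o1,d1),(o2,d2)=a,b
    A=np.stack([d1,-d2],1);t=np.linalg.lstsq(A,o2-o1,rcond=None)[0]
    p,q=o1+d1*t[0],o2+d2*t[1];return (p+q)/2,np.linalg.norm(p-q)
E
python3 - <<'E'
import cv2
t=cv2.imread("pics/top0.png");s=cv2.imread("pics/scene0.png")
cv2.imwrite("pics/c1.png",cv2.resize(t[140:280,310:450],None,fx=4.2,fy=4.2,interpolation=cv2.INTER_CUBIC))
cv2.imwrite("pics/c2.png",cv2.resize(t[145:255,200:310],None,fx=5,fy=5,interpolation=cv2.INTER_CUBIC))
cv2.imwrite("pics/c3.png",cv2.resize(s[140:310,130:335],None,fx=3.5,fy=3.5,interpolation=cv2.INTER_CUBIC))
E
```

```text
(no output)
```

View pics/c1.png

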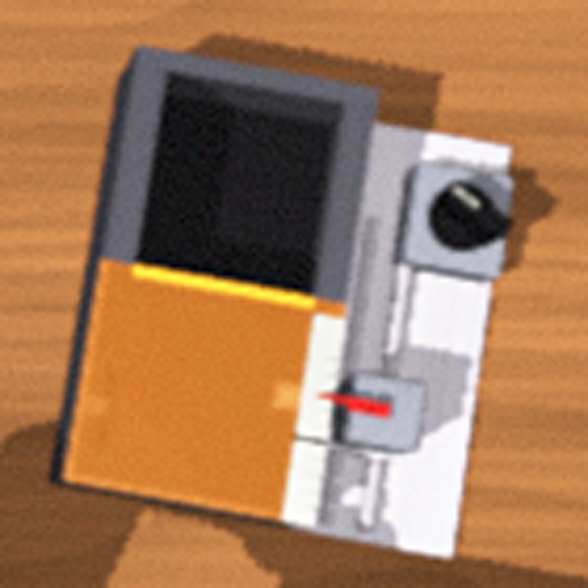

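View pics/c2.png

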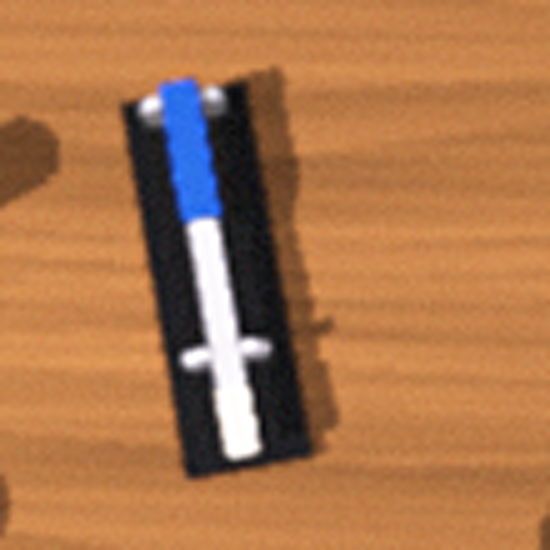

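View pics/c3.png

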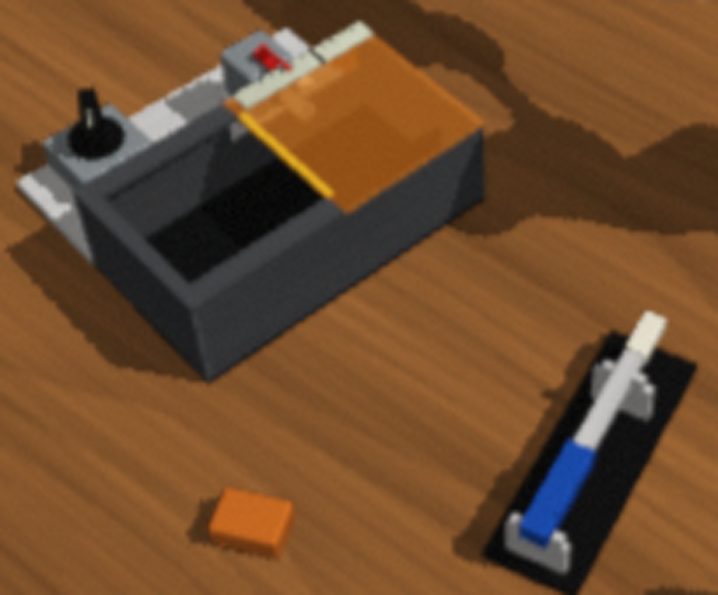

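```bash
python3 - <<'E'
from h import *
from scipy.optimize import least_squares
T=capture("top");S=capture("scene")
def fit(c,pts,z,q0=None):
    W=np.array([onz(c,p[0],z)[:2] for p in pts]);L=np.array([p[1] for p in pts],float)
    M=cv2.estimateAffinePartial2D  # (scale reported)
    A,_=M(L,W,method=cv2.LMEDS);yaw=np.arctan2(A[1,0],A[0,0])
    def r(q):
        R=np.array([[np.cos(q[2]),-np.sin(q[2])],[np.sin(q[2]),np.cos(q[2])]]);return (L@R.T+q[:2]-W).ravel()
    s=least_squares(r,[A[0,2],A[1,2],yaw]);return s.x,np.round(s.fun.reshape(-1,2),1).tolist(),np.hypot(A[0,0],A[1,0])
t=lambda u,v:(u/4.2+310-.4,v/4.2+140-.4)
bt=[(t(65,483),(-135,75)),(t(140,48),(135,75)),(t(378,88),(135,-75)),(t(167,73),(122,55)),(t(342,103),(122,-55))]
print(fit(T,bt,88))
s=lambda u,v:(u/3.5+130-.4,v/3.5+140-.4)
bs=[(s(190,305),(135,75)),(s(484,127),(-135,75)),(s(362,22),(-135,-75)),(s(78,192),(135,-75))]
print(fit(S,bs,88))
# wand: blue mask, white
for c,n in((T,"top"),(S,"scene")):
    hsv=cv2.cvtColor(c["image"],cv2.COLOR_BGR2HSV)
    m=cv2.inRange(hsv,(105,150,60),(125,255,255))
    k,l,st,ce=cv2.connectedComponentsWithStats(m)
    for i in range(1,k):
        if st[i,4]>30:print(n,st[i],ce[i].round(1),onz(c,ce[i],46).round(1))
w=lambda u,v:(u/5+200-.4,v/5+145-.4)
# wand top ends: handle z=54, tile 52
h=onz(T,w(180,82),54);e=onz(T,w(242,458),52);b=onz(T,w(201,219),54)
print("T handle end",h,"junction",b,"tile end",e,np.linalg.norm(h-e),(h+e)/2,np.arctan2(*(h-e)[[1,0]]))
h=onz(S,s(533,533),54);e=onz(S,s(653,316),52)
print("S",h,e,np.linalg.norm(h-e),(h+e)/2,np.arctan2(*(h-e)[[1,0]]))
E
```

```text
(array([ 5.07697146e+02, -1.49501102e+01, -1.56915514e-01]), [[0.2, -0.6], [0.9, 1.6], [-0.7, -0.5], [0.2, 0.5], [-0.6, -1.0]], np.float64(0.998042575269845))
(array([ 5.09093542e+02, -1.14249586e+01, -1.74087611e-01]), [[3.0, 3.6], [-3.6, -0.8], [0.6, 1.9], [-0.0, -4.8]], np.float64(0.98700598019945))
top [194  53  23  23 415] [205.1  63.8] [898.4 406.2  46. ]
top [232 161  13  29 239] [237.6 175.6] [590.5 308.6  46. ]
top [550 178  10  41 131] [555.  196.1] [ 553.2 -536.9   46. ]
top [249 330  26  42 443] [261.7 350.9] [141.6 234.6  46. ]
scene [  28    0  114   88 5366] [80.4 28.7] [ 198.5 -996.5   46. ]
scene [ 55  85  34  23 259] [71.2 96.4] [ 480.5 -667.7   46. ]
scene [ 36  93  81  46 361] [ 80.4 119.4] [ 534.2 -547.4   46. ]
scene [358 154  12  27 241] [363.4 166.7] [165.  248.9  46. ]
scene [279 265  21  31 312] [288.8 280.3] [592.5 309.8  46. ]
scene [218 383  33  35 919] [234. 400.] [873.1 390.   46. ]
T handle end [627.73719359 314.26011248  54.        ] junction [554.84333061 301.08369926  54.        ] tile end [430.38962066 276.4383133   52.        ] 200.94913045711812 [529.06340712 295.34921289  53.        ] 0.1893546425991064
S [630.24973658 318.91620464  54.        ] [436.53303549 276.87729834  52.        ] 198.23579375474034 [533.39138604 297.89675149  53.        ] 0.21369875113470096
```

```bash
cat >> h.py <<'E'
from scipy.spatial.transform import Rotation as R_
def plan(targets,maxmm=40,maxdeg=7,p0=None,q0=None):
    """targets: list of (pos, Rotation); prints rows in tool units, dead-reckoned from the measured pose"""
    o=get_obs();p=np.array(o["tool_pos"] if p0 is None else p0);q=R_.from_euler("xyz",o["tcp_rot"]) if q0 is None else q0
    for tp,tq in targets:
        tp=np.array(tp,float);n=int(max(np.ceil(np.linalg.norm(tp-p)/maxmm),np.ceil(np.degrees((q.inv()*tq).magnitude())/maxdeg),1))
        X=[];D=[];
        for k in range(n):
            f=1/(n-k);d=np.round(q.inv().apply((tp-p)*f)/60,3);w=np.round(np.degrees((q.inv()*tq).as_rotvec()*f)/8,3)
            X.append(d.tolist());D.append(w.tolist())
            p=p+q.apply(d*60);q=q*R_.from_rotvec(np.radians(w*8))
        print(n,"rows -> ",p.round(1))
        for i in range(0,n,8):print(' xyz',X[i:i+8],'\n dr',D[i:i+8])
def down(yaw,tilt=0): # tool down, yaw; tilt>0: tool x axis rises
    return R_.from_euler("z",yaw)*R_.from_euler("y",-tilt)*R_.from_euler("x",np.pi)
def st():
    o=get_obs();print({k:np.round(o[k],3).tolist() for k in("time","joint_positions","tool_pos","tcp_rot","contact_force","moment","grip_width")})
E
python3 - <<'E'
from h import *
T=capture("top");t=lambda u,v:(u/4.2+310-.4,v/4.2+140-.4)
a=onz(T,t(320,397),92);b=onz(T,t(293,438),88);c=onz(T,t(330,443),88);print(a,b,c)
y=-.16;e=np.array([np.cos(y),np.sin(y)]);print((a-b)[:2]@e/25,(a-c)[:2]@e/25)
plan([((558,-175,250),down(.8))],48,7)
E
```

```text
[439.73782665 -70.94612612  92.        ] [415.17964676 -55.52669445  88.        ] [412.61056569 -77.70549865  88.        ]
1.068044057028499 1.028155241273286
17 rows ->  [ 558. -175.  250.]
 xyz [[-0.573, -0.526, -0.001], [-0.633, -0.452, -0.001], [-0.682, -0.373, -0.001], [-0.723, -0.288, -0.001], [-0.752, -0.199, -0.001], [-0.77, -0.106, -0.001], [-0.778, -0.013, -0.001], [-0.773, 0.082, -0.001]] 
 dr [[-0.0, 0.0, 0.867], [-0.0, 0.0, 0.866], [-0.0, 0.0, 0.867], [-0.0, 0.0, 0.866], [-0.0, 0.0, 0.867], [-0.0, 0.0, 0.866], [-0.0, 0.0, 0.867], [-0.0, 0.0, 0.866]]
 xyz [[-0.758, 0.174, -0.002], [-0.731, 0.264, -0.001], [-0.694, 0.351, -0.002], [-0.647, 0.432, -0.001], [-0.59, 0.507, -0.002], [-0.524, 0.574, -0.002], [-0.451, 0.634, -0.001], [-0.372, 0.683, -0.002]] 
 dr [[-0.0, 0.0, 0.867], [-0.0, 0.0, 0.866], [-0.0, 0.0, 0.867], [-0.0, 0.001, 0.866], [-0.0, 0.0, 0.867], [-0.0, 0.001, 0.866], [-0.0, 0.0, 0.867], [-0.0, 0.001, 0.866]]
 xyz [[-0.286, 0.724, -0.001]] 
 dr [[-0.0, 0.0, 0.867]]
```

carry_out(xyz=[[-0.57, -0.53, 0], [-0.63, -0.45, 0], [-0.68, -0.37, 0], [-0.72, -0.29, 0], [-0.75, -0.2, 0], [-0.77, -0.11, 0], [-0.78, -0.01, 0], [-0.77, 0.08, 0]], dr=[[0, 0, 0.87], [0, 0, 0.87], [0, 0, 0.87], [0, 0, 0.87], [0, 0, 0.87], [0, 0, 0.87], [0, 0, 0.87], [0, 0, 0.87]], gripper=1)

```text
time: 1.3
tool_pos: [339.9, 183.0, 248.9]
tcp_rot: [3.141, -0.0, 1.881]
contact_force: [1.2, 0.1, -0.6]
grip_width: 91.5
```

carry_out(xyz=[[-0.76, 0.17, 0], [-0.73, 0.26, 0], [-0.69, 0.35, 0], [-0.65, 0.43, 0], [-0.59, 0.51, 0], [-0.52, 0.57, 0], [-0.45, 0.63, 0], [-0.37, 0.68, 0]], dr=[[0, 0, 0.87], [0, 0, 0.87], [0, 0, 0.87], [0, 0, 0.87], [0, 0, 0.87], [0, 0, 0.87], [0, 0, 0.87], [0, 0, 0.87]])

```text
time: 2.3
tool_pos: [530.4, -137.1, 248.7]
tcp_rot: [-3.142, -0.0, 0.909]
contact_force: [0.6, 0.3, 0.2]
grip_width: 91.7
```

```bash
python3 - <<'E'
from h import *
st()
c=capture("wrist");cv2.imwrite("pics/w1.png",cv2.resize(c["image"],None,fx=1.4,fy=1.4));np.save("w1.npy",c,allow_pickle=True)
E
```

```text
{'time': 2.3, 'joint_positions': [-0.393, 0.384, 1.461, 0.0, 1.297, 0.269], 'tool_pos': [530.365, -137.056, 248.662], 'tcp_rot': [-3.142, -0.0, 0.909], 'contact_force': [0.63, 0.294, 0.229], 'moment': [-0.128, 0.087, -0.025], 'grip_width': 91.729}
```

View pics/w1.png

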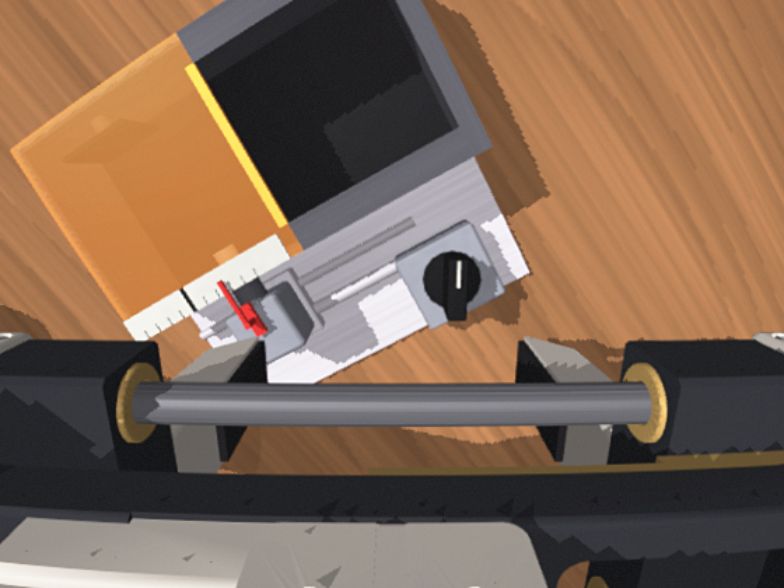

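The wrist view shows the whole rig. The black mark runs (181,289)-(195,310), the pointer tip is at (220,283), and the knob bar lies nearly along the image vertical at (457,287). I'll refine the box pose from this view.

```bash
cat >> h.py <<'E'
from scipy.optimize import least_squares
def fit(c,pts,z):
    W=np.array([onz(c,p[0],z)[:2] for p in pts]);L=np.array([p[1] for p in pts],float)
    A,_=cv2.estimateAffinePartial2D(L,W,method=cv2.LMEDS);yaw=np.arctan2(A[1,0],A[0,0])
    def r(q):
        R=np.array([[np.cos(q[2]),-np.sin(q[2])],[np.sin(q[2]),np.cos(q[2])]]);return (L@R.T+q[:2]-W).ravel()
    s=least_squares(r,[A[0,2],A[1,2],yaw]);return s.x.round(3),np.round(s.fun.reshape(-1,2),1).tolist(),np.hypot(A[0,0],A[1,0])
E
python3 - <<'E'
from h import *
c=np.load("w1.npy",allow_pickle=True).item();im=c["image"]
cv2.imwrite("pics/c4.png",cv2.resize(im[120:260,80:220],None,fx=4,fy=4,interpolation=cv2.INTER_CUBIC))
cv2.imwrite("pics/c5.png",cv2.resize(im[70:240,270:390],None,fx=3.5,fy=3.5,interpolation=cv2.INTER_CUBIC))
u=lambda a,b:(a/1.4-.2,b/1.4-.2)
P=[(u(490,152),(135,-75)),(u(12,150),(-135,75)),(u(137,341),(-135,-75)),(u(458,127),(122,-55)),(u(188,300),(-85,-65))]
print(fit(c,P,88))
print([proj(c,onz(c,u(12,150),88))/1*1.4])
E
```

```text
(array([ 5.09152e+02, -1.35360e+01, -1.71000e-01]), [[1.6, 0.5], [-0.9, 1.4], [-0.4, -1.4], [-0.9, -1.6], [0.6, 1.2]], np.float64(0.9954602494580647))
[array([[ 11.72081929, 149.72030885]])]
```

View pics/c4.png

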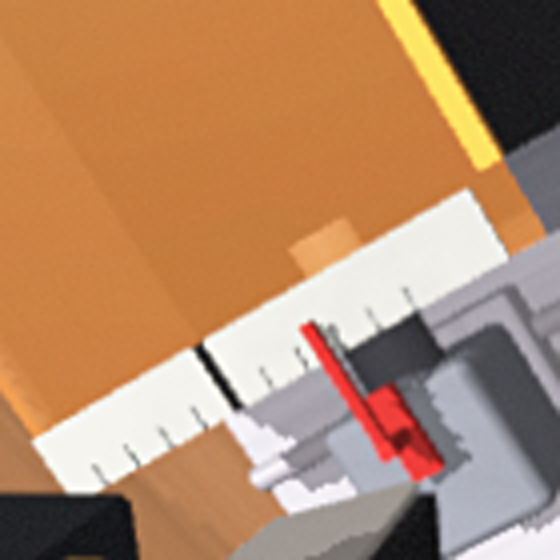

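View pics/c5.png

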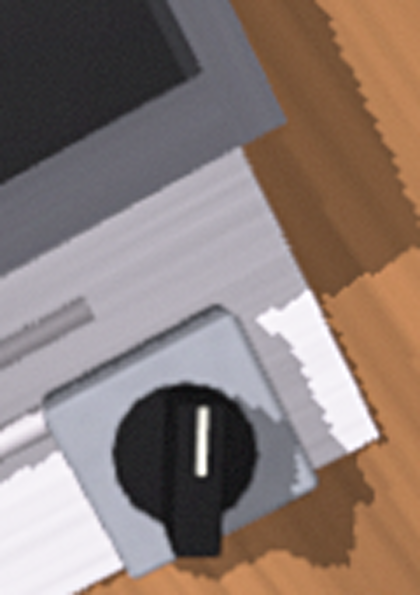

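```bash
python3 - <<'E'
from h import *
c=np.load("w1.npy",allow_pickle=True).item()
u=lambda a,b:(a/3.5+270-.4,b/3.5+70-.4)
B=np.array([508.5,-14]);y=-.165;Rm=np.array([[np.cos(y),-np.sin(y)],[np.sin(y),np.cos(y)]])
print("expected knob",B+Rm@[75,-150])
print("disc",onz(c,u(186,449),46)); 
a,b=onz(c,u(201,400),78),onz(c,u(200,554),78);print(a,b,(a+b)/2,np.linalg.norm(a-b),np.arctan2(*(a-b)[[1,0]]))
l1,l2=onz(c,u(204,407),78),onz(c,u(201,473),78);print("line",l1,l2,np.arctan2(*(l1-l2)[[1,0]]))
e,f=onz(c,u(178,556),78),onz(c,u(222,553),78);print("end width",np.linalg.norm(e-f))
v=lambda a,b:(a/4+80-.4,b/4+120-.4)
p=onz(c,v(307,324),92);m1=onz(c,v(201,348),88);m2=onz(c,v(236,404),88)
for q in(p,m1,m2):print(Rm.T@(q[:2]-B))
E
```

```text
expected knob [ 557.843527   -174.28167813]
disc [ 561.03462937 -171.77511803   46.        ]
[ 573.33827799 -154.80537671   78.        ] [ 547.72852533 -189.87713811   78.        ] [ 560.53340166 -172.34125741   78.        ] 43.426810600084444 0.9400815551087924
line [ 572.85803914 -156.84903945   78.        ] [ 561.51355167 -171.19401025   78.        ] 0.9016695878449872
end width 12.254817955660075
[-57.24272054 -64.47880167]
[-84.59291889 -57.28801677]
[-85.04679029 -72.60878814]
```

```bash
python3 - <<'E'
from h import *
plan([((560,-173,150),down(.92)),((560,-173,74),down(.92))],36,7)
E
```

```text
3 rows ->  [ 560. -173.  150.]
 xyz [[-0.041, 0.225, 0.547], [-0.042, 0.225, 0.546], [-0.044, 0.225, 0.546]] 
 dr [[0.009, 0.003, -0.044], [0.008, 0.002, -0.045], [0.009, 0.003, -0.044]]
3 rows ->  [ 560. -173.   74.]
 xyz [[-0.0, 0.0, 0.422], [-0.0, 0.0, 0.422], [-0.0, 0.0, 0.423]] 
 dr [[-0.0, -0.0, -0.0], [-0.0, -0.0, -0.0], [-0.0, -0.0, -0.0]]
```

carry_out(xyz=[[-0.04, 0.225, 0.55], [-0.04, 0.225, 0.55], [-0.04, 0.225, 0.55], [0, 0, 0], [0, 0, 0.42], [0, 0, 0.42], [0, 0, 0.42], [0, 0, 0]], dr=[[0, 0, -0.04], [0, 0, -0.04], [0, 0, -0.04], [0, 0, 0], [0, 0, 0], [0, 0, 0], [0, 0, 0], [0, 0, 0]], gripper=0)

```text
time: 3.35
tool_pos: [556.9, -165.2, 74.1]
tcp_rot: [-3.139, 0.0, 0.93]
contact_force: [-0.7, -0.6, 0.4]
grip_width: 45.6
```

```bash
python3 - <<'E'
from h import *
st()
c=capture("wrist");cv2.imwrite("pics/w2.png",cv2.resize(c["image"],None,fx=1.4,fy=1.4));np.save("w2.npy",c,allow_pickle=True);st()
E
```

```text
{'time': 3.35, 'joint_positions': [-0.42, 0.629, 1.574, 0.0, 0.94, 0.22], 'tool_pos': [556.907, -165.23, 74.095], 'tcp_rot': [-3.139, 0.0, 0.93], 'contact_force': [-0.7, -0.582, 0.351], 'moment': [-0.108, 0.056, 0.008], 'grip_width': 45.61}
{'time': 3.4, 'joint_positions': [-0.42, 0.628, 1.573, 0.0, 0.94, 0.22], 'tool_pos': [557.742, -165.657, 75.243], 'tcp_rot': [3.141, -0.0, 0.93], 'contact_force': [0.131, -0.219, -0.112], 'moment': [-0.147, 0.108, -0.007], 'grip_width': 45.86}
```

View pics/w2.png

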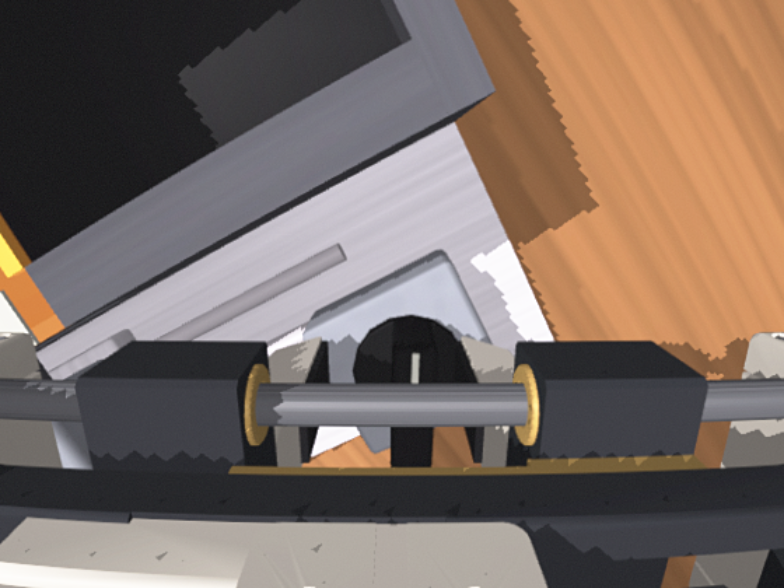

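```bash
python3 - <<'E'
from h import *
c=np.load("w2.npy",allow_pickle=True).item()
u=lambda a,b:(a/1.4-.2,b/1.4-.2)
f=onz(c,u(415,353),78);print(f, f[:2]-19.5*np.array([np.cos(.93),np.sin(.93)]))
P=[(u(493,92),(135,-75)),(u(411,40),(122,-55)),(u(63,327),(0,-75))]
print(fit(c,P,88))
c1=np.load("w1.npy",allow_pickle=True).item()
for cc in (c1,c):
  T=cc["pose"];print(T[:3,3].round(1))
E
```

```text
[ 572.17009421 -156.82346183   78.        ] [ 560.51233155 -172.45505068]
(array([ 5.0959e+02, -1.2439e+01, -1.6600e-01]), [[-0.1, -0.0], [-0.3, 0.1], [0.5, -0.0]], np.float64(0.9933941850820611))
[573.6 -81.3 385.6]
[ 599.3 -108.6  211. ]
```

carry_out(xyz=[[-0.06, 0.105, 0.04], [0, 0, 0], [0, 0, 0]], dr=[[0, 0, 0], [0, 0, 0], [0, 0, 0]])

```text
time: 3.78
tool_pos: [560.7, -172.8, 72.3]
tcp_rot: [3.141, -0.0, 0.93]
contact_force: [0.1, 0.0, 0.0]
grip_width: 45.9
```

carry_out(xyz=[[0, 0, 0], [0, 0, 0], [0, 0, 0], [0, 0, 0], [0, 0, 0], [0, 0, 0]], dr=[[0, 0, 0], [0, 0, 0], [0, 0, 0], [0, 0, 0], [0, 0, 0], [0, 0, 0]], gripper=-1)

```text
time: 4.53
tool_pos: [560.3, -172.4, 71.7]
tcp_rot: [-3.141, -0.0, 0.93]
contact_force: [-1.2, 1.6, 1.1]
grip_width: 13.8
```

carry_out(xyz=[[0, 0, 0], [0, 0, 0], [0, 0, 0], [0, 0, 0], [0, 0, 0], [0, 0, 0], [0, 0, 0], [0, 0, 0]], dr=[[0, 0, 0.6], [0, 0, 0.6], [0, 0, 0.6], [0, 0, 0.6], [0, 0, 0.6], [0, 0, 0.6], [0, 0, 0.6], [0, 0, 0.6]])

```text
time: 5.52
tool_pos: [560.9, -173.4, 71.7]
tcp_rot: [3.14, -0.001, 0.257]
contact_force: [-0.3, -2.9, -1.0]
grip_width: 13.8
```

carry_out(xyz=[[0, 0, 0], [0, 0, 0], [0, 0, 0], [0, 0, 0], [0, 0, 0], [0, 0, 0], [0, 0, 0]], dr=[[0, 0, 0.6], [0, 0, 0.6], [0, 0, 0.6], [0, 0, 0.6], [0, 0, 0.6], [0, 0, 0], [0, 0, 0]])

```text
time: 6.4
tool_pos: [560.9, -174.1, 71.7]
tcp_rot: [3.14, -0.002, -0.159]
contact_force: [0.2, -5.3, -2.2]
grip_width: 13.9
```

```bash
python3 - <<'E'
from h import *
st()
for n in("wrist","top","scene"):
    c=capture(n);cv2.imwrite(f"pics/{n}3.png",c["image"]);np.save(n+"3.npy",c,allow_pickle=True)
s=cv2.imread("pics/scene3.png");t=cv2.imread("pics/top3.png")
a=cv2.resize(s[140:200,170:250],None,fx=5,fy=5,interpolation=cv2.INTER_CUBIC)
b=cv2.resize(t[200:260,370:450],None,fx=5,fy=5,interpolation=cv2.INTER_CUBIC)
cv2.imwrite("pics/c6.png",np.hstack([a,b]))
E
```

```text
{'time': 6.4, 'joint_positions': [-0.431, 0.64, 1.56, -0.002, 0.939, 1.301], 'tool_pos': [560.941, -174.122, 71.708], 'tcp_rot': [3.14, -0.002, -0.159], 'contact_force': [0.204, -5.253, -2.24], 'moment': [-0.959, 0.173, -0.054], 'grip_width': 13.855}
```

View pics/wrist3.png

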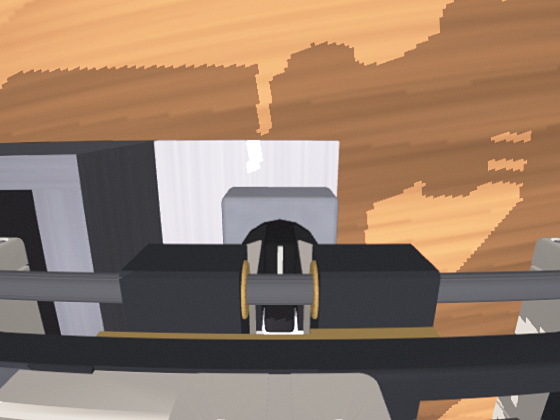

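View pics/c6.png

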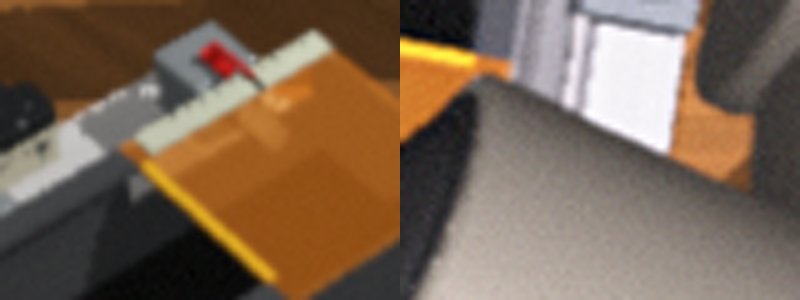

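carry_out(xyz=[[0, 0, 0], [0, 0, 0], [0, 0, 0]], dr=[[0, 0, 0], [0, 0, 0], [0, 0, 0]], gripper=0)

```text
time: 6.92
tool_pos: [560.5, -172.4, 71.7]
tcp_rot: [-3.141, 0.0, -0.159]
contact_force: [0.6, 0.2, -1.1]
grip_width: 39.1
```

```bash
python3 - <<'E'
from h import *
st()
plan([((561,-173,170),down(-.16)),((390,-57,170),down(-.16))],42,7)
E
```

```text
{'time': 6.925, 'joint_positions': [-0.429, 0.64, 1.561, 0.0, 0.941, 1.3], 'tool_pos': [560.485, -172.418, 71.696], 'tcp_rot': [-3.141, 0.0, -0.159], 'contact_force': [0.638, 0.195, -1.059], 'moment': [-0.003, 0.178, 0.016], 'grip_width': 39.132}
3 rows ->  [ 561. -173.  170.]
 xyz [[0.003, 0.003, -0.546], [0.003, 0.002, -0.546], [0.004, 0.003, -0.546]] 
 dr [[-0.0, 0.0, 0.002], [-0.001, 0.0, 0.003], [-0.0, 0.0, 0.002]]
5 rows ->  [390. -57. 170.]
 xyz [[-0.624, -0.291, -0.0], [-0.624, -0.291, -0.0], [-0.625, -0.291, -0.0], [-0.624, -0.291, -0.0], [-0.625, -0.291, -0.0]] 
 dr [[-0.0, 0.0, 0.0], [-0.0, 0.0, 0.0], [-0.0, 0.0, 0.0], [-0.0, 0.0, 0.0], [-0.0, 0.0, 0.0]]
```

carry_out(xyz=[[0, 0, -0.55], [0, 0, -0.55], [0, 0, -0.55], [-0.62, -0.29, 0], [-0.62, -0.29, 0], [-0.62, -0.29, 0], [-0.62, -0.29, 0], [-0.62, -0.29, 0]], dr=[[0, 0, 0], [0, 0, 0], [0, 0, 0], [0, 0, 0], [0, 0, 0], [0, 0, 0], [0, 0, 0], [0, 0, 0]])

```text
time: 7.92
tool_pos: [389.5, -56.4, 170.8]
tcp_rot: [-3.141, -0.0, -0.159]
contact_force: [0.0, -0.4, -0.5]
grip_width: 46.0
```

carry_out(xyz=[[0, 0, 0], [0, 0, 0]], dr=[[0, 0, 0], [0, 0, 0]])

```text
time: 8.18
tool_pos: [391.5, -57.5, 171.2]
tcp_rot: [3.141, -0.002, -0.159]
contact_force: [0.3, -0.2, 0.7]
grip_width: 45.9
```

```bash
python3 - <<'E'
from h import *
st()
c=capture("wrist");cv2.imwrite("pics/w4.png",cv2.resize(c["image"],None,fx=1.4,fy=1.4));np.save("w4.npy",c,allow_pickle=True)
from h import *
B=np.array([509.6,-12.5]);y=-.166;Rm=R_.from_euler("z",y).as_matrix()
m=proj(c,Rm@[-85,-65,90]+[B[0],B[1],0])[0];print(m)
a,b=int(m[0]),int(m[1])
cv2.imwrite("pics/c7.png",cv2.resize(c["image"][max(b-50,0):b+50,a-60:a+60],None,fx=6,fy=6,interpolation=cv2.INTER_CUBIC))
E
```

```text
{'time': 8.175, 'joint_positions': [-0.34, 0.199, 1.969, 0.0, 0.972, 1.389], 'tool_pos': [391.513, -57.535, 171.185], 'tcp_rot': [3.141, -0.002, -0.159], 'contact_force': [0.299, -0.181, 0.651], 'moment': [-0.081, 0.145, -0.023], 'grip_width': 45.879}
[282.32650981 191.1296637 ]
```

View pics/w4.png

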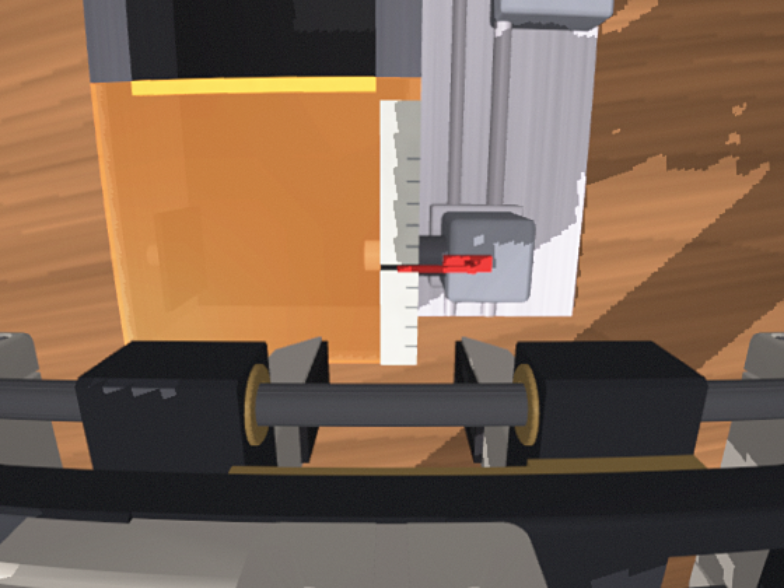

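View pics/c7.png

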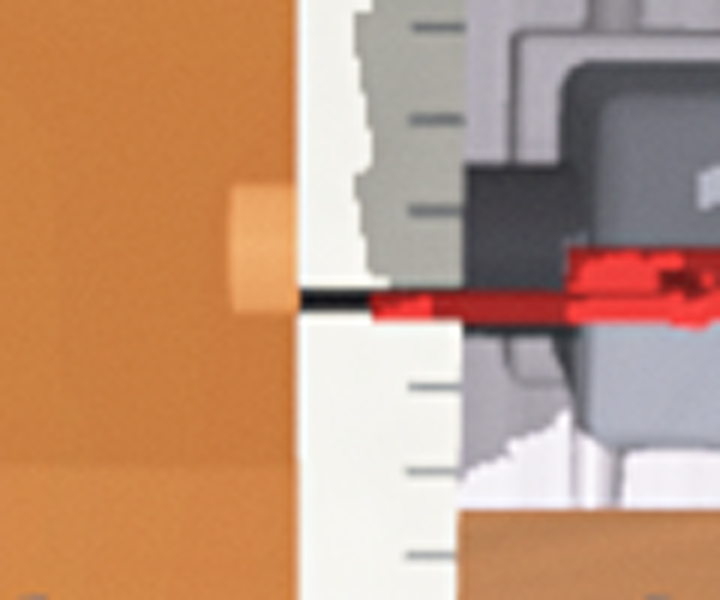

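```bash
python3 - <<'E'
from h import *
c=np.load("w4.npy",allow_pickle=True).item()
a,b=282,191
v=lambda p,q:(p/6+a-60-.4,q/6+b-50-.4)
u=lambda p,q:(p/1.4-.2,q/1.4-.2)
P=[(u(131,90),(-3,55)),(u(376,86),(-3,-55)),(u(92,83),(0,75)),(u(420,79),(0,-75)),(u(417,364),(-135,-75)),(u(380,364),(-135,-57)),(v(300,298),(-85,-57))]
r=fit(c,P,88);print(r)
q=r[0];Rm=R_.from_euler("z",q[2]).as_matrix()[:2,:2]
for n,p,z in(("mark",v(320,299),88.5),("tip",v(385,307),92),("needle",v(440,306),92),):
  print(n,Rm.T@(onz(c,p,z)[:2]-q[:2]))
# ticks
for p in((435,27),(435,120),(437,211),(435,386),(432,471),(431,555)):print(Rm.T@(onz(c,v(*p),88.5)[:2]-q[:2]))
E
```

```text
(array([ 5.09261e+02, -1.27960e+01, -1.63000e-01]), [[-0.1, -1.1], [0.1, 0.2], [-0.6, 0.6], [-0.0, -0.3], [0.4, 0.6], [0.3, -0.2], [-0.2, 0.2]], np.float64(1.0027089618314833))
mark [-84.76695974 -59.44002474]
tip [-84.90890801 -66.65723087]
needle [-84.76754519 -72.72824335]
[-54.59490399 -71.86828941]
[-64.67982847 -72.01929409]
[-74.75375469 -72.39498061]
[-94.76572984 -72.48754555]
[-104.81869471  -72.30550588]
[-114.98619313  -72.3519836 ]
```

```bash
cat > pl.py <<'E'
import numpy as np,heapq
# rectangles (wand local): x0,x1,h/2
W=[(-100,-64,6),(-64,25,4),(25,100,8)]
def rect(x0,x1,z0,z1,n=12):
    t=np.linspace(0,1,n);a=x0+(x1-x0)*t;b=z0+(z1-z0)*t
    return np.concatenate([np.c_[a,0*a+z0],np.c_[a,0*a+z1],np.c_[0*b+x0,b],np.c_[0*b+x1,b]])
wp=np.concatenate([rect(a,b,-h,h,14) for a,b,h in W])
def sdbox(P,x0,x1,z0,z1):
    dx=np.maximum(x0-P[:,0],P[:,0]-x1);dz=np.maximum(z0-P[:,1],P[:,1]-z1)
    return (np.hypot(np.maximum(dx,0),np.maximum(dz,0))+np.minimum(np.maximum(dx,dz),0)).min()
OW=[(-135,0,84,88),(122,135,0,88),(-135,-130,0,88),(-135,135,-9,4)]
OB=[(-135,135,0,88)]
def clr(x,z,th,g,al):
    c,s=np.cos(th),np.sin(th);P=wp@np.array([[c,s],[-s,c]])+[x,z]
    d=min(sdbox(P,*o) for o in OW)
    G=np.array([x+g*c,z+g*s]);c2,s2=np.cos(th-al),np.sin(th-al);M=np.array([[c2,s2],[-s2,c2]])
    B=rect(-37.5,37.5,47,130)@M+G; d=min(d,min(sdbox(B,*o) for o in OB))
    F=rect(-12,12,-19,47)@M+G; d=min(d,min(sdbox(F,*o) for o in OW))
    return d
def search(g,al):
    xs=np.arange(-3,150,6.);zs=np.arange(58,260,5.);ts=np.arange(0,.76,.05)
    C={}
    def cl(i,j,k):
        if (i,j,k) not in C:C[i,j,k]=clr(xs[i],zs[j],ts[k],g,al)
        return C[i,j,k]
    s=(0,0,0);best={s:cl(*s)};par={};H=[(-best[s],0,s)];seen=set()
    while H:
        b,n,u=heapq.heappop(H)
        if u in seen:continue
        seen.add(u)
        if zs[u[1]]>=200:
            path=[u]
            while u in par:u=par[u];path.append(u)
            return -b,[(xs[i],zs[j],round(ts[k],2),round(cl(i,j,k),1)) for i,j,k in path]
        for di in(-1,0,1):
            for dj in(-1,0,1):
                for dk in(-1,0,1):
                    v=(u[0]+di,u[1]+dj,u[2]+dk)
                    if v in seen or not(0<=v[0]<len(xs) and 0<=v[1]<len(zs) and 0<=v[2]<len(ts)):continue
                    w=min(-b,cl(*v))
                    if w>best.get(v,-99):best[v]=w;par[v]=u;heapq.heappush(H,(-w,n+1,v))
if __name__=="__main__":
    for g in(50,58,65,72):
        for al in(-.0,.1,.2,.3):
            r=search(g,al);print(g,al,r and round(r[0],2))
E
time python3 pl.py
```

```text
50 -0.0 15.17
50 0.1 13.02
50 0.2 8.61
50 0.3 3.82
58 -0.0 15.17
58 0.1 13.02
58 0.2 8.61
58 0.3 3.82
65 -0.0 15.17
65 0.1 13.02
65 0.2 8.61
65 0.3 3.82
72 -0.0 15.17
72 0.1 13.02
72 0.2 8.61
72 0.3 3.82
real	1m38.525s
user	1m36.567s
sys	0m0.105s
```

```bash
python3 - <<'E'
from pl import *
# shortest path with clearance>=12
g=58
xs=np.arange(-3,130,6.);zs=np.arange(58,230,5.);ts=np.arange(0,.71,.05);C={}
def cl(v):
    if v not in C:C[v]=clr(xs[v[0]],zs[v[1]],ts[v[2]],g,0)
    return C[v]
s=(0,0,0);D={s:0};par={};H=[(0,s)];seen=set()
while H:
    d,u=heapq.heappop(H)
    if u in seen:continue
    seen.add(u)
    if zs[u[1]]>=190:break
    for di in(-1,0,1):
        for dj in(-1,0,1):
            for dk in(-1,0,1):
                v=(u[0]+di,u[1]+dj,u[2]+dk)
                if v in seen or not(0<=v[0]<len(xs) and 0<=v[1]<len(zs) and 0<=v[2]<len(ts)) or cl(v)<12.5:continue
                n=d+np.sqrt((6*di)**2+(5*dj)**2+(5*dk)**2)+ .3*(20-min(cl(v),20))
                if n<D.get(v,1e9):D[v]=n;par[v]=u;heapq.heappush(H,(n,v))
p=[u]
while u in par:u=par[u];p.append(u)
for u in p:print(xs[u[0]],zs[u[1]],round(ts[u[2]],2),round(cl(u),1))
E
```

```text
99.0 193.0 0.7 44.6
99.0 188.0 0.7 40.7
99.0 183.0 0.7 37.0
99.0 178.0 0.7 33.7
99.0 173.0 0.7 30.5
99.0 168.0 0.7 27.3
99.0 163.0 0.7 24.0
99.0 158.0 0.7 21.2
99.0 153.0 0.7 19.4
99.0 148.0 0.7 18.7
99.0 143.0 0.7 18.7
99.0 138.0 0.7 19.5
99.0 133.0 0.7 21.6
93.0 128.0 0.7 20.3
87.0 123.0 0.7 20.2
81.0 118.0 0.7 20.2
75.0 113.0 0.7 20.2
69.0 108.0 0.7 20.1
63.0 103.0 0.7 20.4
57.0 98.0 0.7 22.1
51.0 93.0 0.65 19.9
45.0 88.0 0.6 18.3
39.0 83.0 0.55 17.5
33.0 78.0 0.5 17.4
27.0 73.0 0.45 18.0
21.0 73.0 0.45 15.2
15.0 68.0 0.4 16.5
9.0 63.0 0.35 16.4
3.0 58.0 0.3 18.7
-3.0 58.0 0.25 20.5
-3.0 58.0 0.2 20.1
-3.0 58.0 0.15 19.5
-3.0 58.0 0.1 18.8
-3.0 58.0 0.05 18.0
-3.0 58.0 0.0 17.0
```

```bash
python3 - <<'E'
from pl import *
g=58
for tm in(.4,.45,.5,.55):
  for path in ([(110,175,tm),(110,145,tm),(0,62,.3),(-3,58,.25),(-3,58,0)],[(105,175,tm),(105,140,tm),(0,62,.3),(-3,58,.25),(-3,58,0)],[(100,175,tm),(100,135,tm),(0,62,.3),(-3,58,.25),(-3,58,0)]):
    o=[]
    for a,b in zip(path,path[1:]):
        L=[clr(*(np.array(a)+(np.array(b)-a)*t),g,0) for t in np.linspace(0,1,13)];o.append((round(min(L),1),round(float(np.linspace(0,1,13)[np.argmin(L)]),2)))
    print(tm,path[1],o)
E
```

```text
0.4 (110, 145, 0.4) [(np.float64(23.8), 1.0), (np.float64(-1.8), 0.42), (np.float64(17.1), 0.0), (np.float64(17.0), 1.0)]
0.4 (105, 140, 0.4) [(np.float64(17.0), 1.0), (np.float64(-2.0), 0.25), (np.float64(17.1), 0.0), (np.float64(17.0), 1.0)]
0.4 (100, 135, 0.4) [(np.float64(10.4), 1.0), (np.float64(-2.0), 0.42), (np.float64(17.1), 0.0), (np.float64(17.0), 1.0)]
0.45 (110, 145, 0.45) [(np.float64(23.8), 1.0), (np.float64(-1.9), 0.33), (np.float64(17.1), 0.0), (np.float64(17.0), 1.0)]
0.45 (105, 140, 0.45) [(np.float64(17.2), 1.0), (np.float64(-2.0), 0.33), (np.float64(17.1), 0.0), (np.float64(17.0), 1.0)]
0.45 (100, 135, 0.45) [(np.float64(10.5), 1.0), (np.float64(-2.0), 0.42), (np.float64(17.1), 0.0), (np.float64(17.0), 1.0)]
0.5 (110, 145, 0.5) [(np.float64(23.9), 1.0), (np.float64(-1.8), 0.25), (np.float64(17.1), 0.0), (np.float64(17.0), 1.0)]
0.5 (105, 140, 0.5) [(np.float64(17.1), 1.0), (np.float64(-2.0), 0.25), (np.float64(17.1), 0.0), (np.float64(17.0), 1.0)]
0.5 (100, 135, 0.5) [(np.float64(10.3), 1.0), (np.float64(-1.9), 0.25), (np.float64(17.1), 0.0), (np.float64(17.0), 1.0)]
0.55 (110, 145, 0.55) [(np.float64(23.7), 1.0), (np.float64(-1.4), 0.33), (np.float64(17.1), 0.0), (np.float64(17.0), 1.0)]
0.55 (105, 140, 0.55) [(np.float64(17.3), 1.0), (np.float64(-0.4), 0.17), (np.float64(17.1), 0.0), (np.float64(17.0), 1.0)]
0.55 (100, 135, 0.55) [(np.float64(11.6), 1.0), (np.float64(0.5), 0.33), (np.float64(17.1), 0.0), (np.float64(17.0), 1.0)]
```

```bash
python3 - <<'E'
from h import *
st();plan([((540,298,210),down(.2))],48,7)
E
```

```text
{'time': 8.225, 'joint_positions': [-0.341, 0.199, 1.969, 0.0, 0.972, 1.389], 'tool_pos': [391.708, -57.746, 171.043], 'tcp_rot': [3.141, -0.002, -0.159], 'contact_force': [-0.28, -0.444, 0.416], 'moment': [-0.004, 0.188, -0.004], 'grip_width': 45.775}
9 rows ->  [540. 298. 210.]
 xyz [[0.167, -0.694, -0.072], [0.194, -0.687, -0.072], [0.222, -0.678, -0.072], [0.249, -0.669, -0.072], [0.275, -0.659, -0.072], [0.301, -0.647, -0.072], [0.327, -0.635, -0.072], [0.351, -0.621, -0.072]] 
 dr [[0.0, -0.001, -0.286], [0.001, -0.001, -0.286], [0.0, -0.001, -0.286], [0.001, -0.001, -0.286], [0.0, -0.001, -0.286], [0.001, -0.002, -0.286], [0.0, -0.001, -0.285], [0.001, -0.002, -0.286]]
 xyz [[0.376, -0.606, -0.072]] 
 dr [[0.0, -0.001, -0.285]]
```

carry_out(xyz=[[0.17, -0.69, -0.07], [0.19, -0.69, -0.07], [0.22, -0.68, -0.07], [0.25, -0.67, -0.07], [0.28, -0.66, -0.07], [0.3, -0.65, -0.07], [0.33, -0.64, -0.07], [0.35, -0.62, -0.07]], dr=[[0, 0, -0.29], [0, 0, -0.29], [0, 0, -0.29], [0, 0, -0.29], [0, 0, -0.29], [0, 0, -0.29], [0, 0, -0.29], [0, 0, -0.29]])

```text
time: 9.22
tool_pos: [523.5, 261.2, 204.0]
tcp_rot: [3.142, -0.0, 0.166]
contact_force: [0.8, -0.2, -1.0]
grip_width: 46.2
```

carry_out(xyz=[[0.38, -0.61, -0.07], [0, 0, 0], [0, 0, 0], [0, 0, 0]], dr=[[0, 0, -0.29], [0, 0, 0], [0, 0, 0], [0, 0, 0]])

```text
time: 9.72
tool_pos: [538.5, 298.6, 208.3]
tcp_rot: [3.141, 0.001, 0.204]
contact_force: [0.5, 0.0, 0.1]
grip_width: 46.2
```

```bash
python3 - <<'E'
from h import *
st()
c=capture("wrist");cv2.imwrite("pics/w5.png",cv2.resize(c["image"],None,fx=1.4,fy=1.4));np.save("w5.npy",c,allow_pickle=True)
E
```

```text
{'time': 9.725, 'joint_positions': [0.382, 0.541, 1.318, -0.0, 1.283, 1.749], 'tool_pos': [538.546, 298.632, 208.293], 'tcp_rot': [3.141, 0.001, 0.204], 'contact_force': [0.533, 0.01, 0.133], 'moment': [-0.111, 0.177, 0.027], 'grip_width': 46.16}
```

View pics/w5.png

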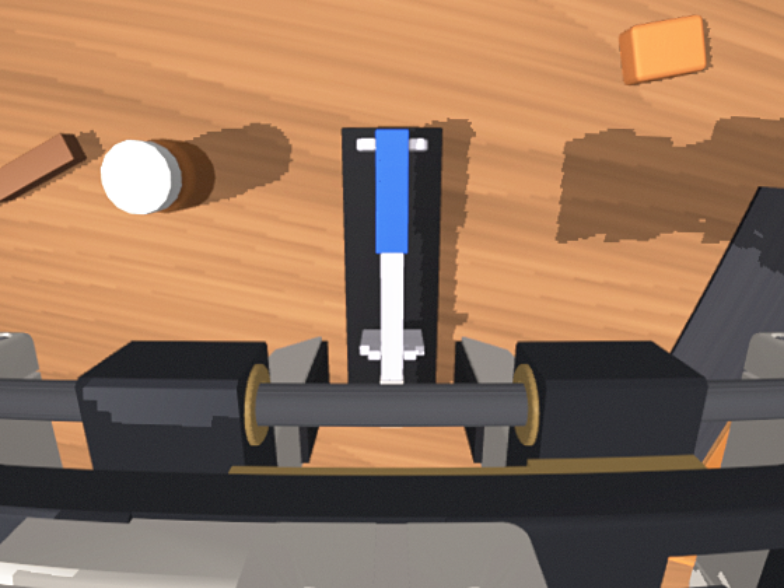

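The wand's blue handle runs from (392,129) to (392,252), centred and vertical in the image. The forks are at rows 144 and 345. The jar is at (141,177), with the brown wand to its left. The resin block (665,50) and the puck are well away.

```bash
python3 - <<'E'
from h import *
c=np.load("w5.npy",allow_pickle=True).item()
m=cv2.inRange(cv2.cvtColor(c["image"],cv2.COLOR_BGR2HSV),(100,120,60),(125,255,255))
k,l,s,ce=cv2.connectedComponentsWithStats(m);i=1+np.argmax(s[1:,4]);ys,xs=np.where(l==i)
print(s[i])
r0,r1=ys.min(),ys.max()+1
mid=lambda r:(xs[ys==r].min()+xs[ys==r].max()+1)/2-.5
A=onz(c,(mid(r0+3),r0-.5),54);J=onz(c,(mid(r1-4),r1-.5),54);print(A,J,np.linalg.norm(A-J))
a=np.arctan2(*(A-J)[[1,0]]);e=np.array([np.cos(a),np.sin(a)]);print("yaw",a,"mid",A[:2]-100*e,J[:2]-25*e)
print("grip width check",[np.linalg.norm(onz(c,(xs[ys==r].min()-.5,r),54)-onz(c,(xs[ys==r].max()+.5,r),54)) for r in(r0+10,r1-10)])
M=(A[:2]-100*e+J[:2]-25*e)/2
G=M+58*e;print("grasp",G)
plan([((G[0],G[1],90),down(a)),((G[0],G[1],49),down(a))],36,7)
E
```

```text
[ 267   92   26   90 2128]
[629.93685138 317.94428808  54.        ] [555.35192004 302.47696046  54.        ] 76.17184653986992
yaw 0.2044803113244034 mid [532.02018699 297.63845552] [530.87275395 297.40050233]
grip width check [np.float64(19.28741393054111), np.float64(21.101589731369508)]
grasp [588.23813581 309.29686181]
4 rows ->  [588.2 309.3  90. ]
 xyz [[0.212, -0.001, 0.494], [0.212, -0.002, 0.494], [0.212, -0.001, 0.494], [0.211, -0.002, 0.493]] 
 dr [[0.0, 0.001, -0.001], [0.0, 0.0, -0.001], [0.001, 0.001, -0.001], [0.0, 0.0, -0.002]]
2 rows ->  [588.2 309.3  49. ]
 xyz [[-0.0, 0.0, 0.342], [-0.0, 0.0, 0.341]] 
 dr [[0.0, 0.0, 0.0], [0.0, 0.0, 0.0]]
```

carry_out(xyz=[[0.21, 0, 0.49], [0.21, 0, 0.49], [0.21, 0, 0.49], [0.21, 0, 0.49], [0, 0, 0.34], [0, 0, 0.34], [0, 0, 0], [0, 0, 0]], dr=[[0, 0, 0], [0, 0, 0], [0, 0, 0], [0, 0, 0], [0, 0, 0], [0, 0, 0], [0, 0, 0], [0, 0, 0]])

```text
time: 10.78
tool_pos: [588.5, 309.8, 51.2]
tcp_rot: [-3.141, -0.001, 0.205]
contact_force: [0.4, 0.0, 1.4]
grip_width: 45.8
```

```bash
python3 - <<'E'
from h import *
st()
E
```

```text
{'time': 10.775, 'joint_positions': [0.369, 0.784, 1.322, 0.0, 1.033, 1.735], 'tool_pos': [588.46, 309.813, 51.234], 'tcp_rot': [-3.141, -0.001, 0.205], 'contact_force': [0.43, 0.026, 1.383], 'moment': [-0.05, 0.145, -0.058], 'grip_width': 45.754}
```

Position is good; 2 mm lower, then close.

carry_out(xyz=[[0, 0, 0.03], [0, 0, 0], [0, 0, 0], [0, 0, 0], [0, 0, 0], [0, 0, 0]], dr=[[0, 0, 0], [0, 0, 0], [0, 0, 0], [0, 0, 0], [0, 0, 0], [0, 0, 0]], gripper=-1)

```text
time: 11.52
tool_pos: [588.1, 309.5, 48.7]
tcp_rot: [3.141, -0.0, 0.205]
contact_force: [-0.7, -5.0, 5.7]
grip_width: 19.7
```

carry_out(xyz=[[0, 0, -0.2], [0, 0, -0.4], [0, 0, -0.6], [0, 0, -0.6], [0, 0, -0.6], [0, 0, -0.4], [0, 0, 0], [0, 0, 0]], dr=[[0, 0, 0], [0, 0, 0], [0, 0, 0], [0, 0, 0], [0, 0, 0], [0, 0, 0], [0, 0, 0], [0, 0, 0]])

```text
time: 12.52
tool_pos: [587.2, 310.2, 215.1]
tcp_rot: [-3.141, 0.002, 0.206]
contact_force: [0.1, -0.2, -1.6]
grip_width: 19.6
```

```bash
python3 - <<'E'
from h import *
st()
for n in("wrist","top","scene"):
    c=capture(n);cv2.imwrite(f"pics/{n}6.png",c["image"]);np.save(n+"6.npy",c,allow_pickle=True)
E
```

```text
{'time': 12.525, 'joint_positions': [0.37, 0.628, 1.143, 0.001, 1.372, 1.736], 'tool_pos': [587.161, 310.214, 215.102], 'tcp_rot': [-3.141, 0.002, 0.206], 'contact_force': [0.139, -0.154, -1.563], 'moment': [-0.049, 0.127, -0.012], 'grip_width': 19.638}
```

View pics/scene6.png

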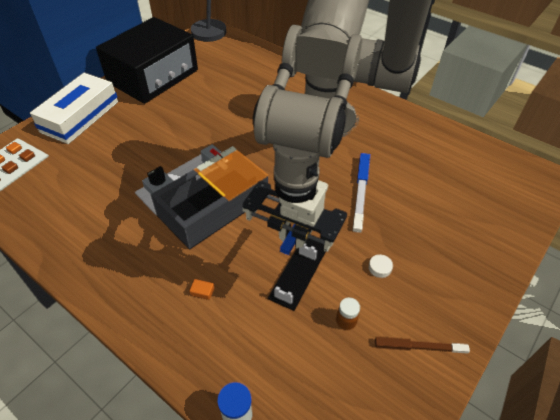

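View pics/top6.png

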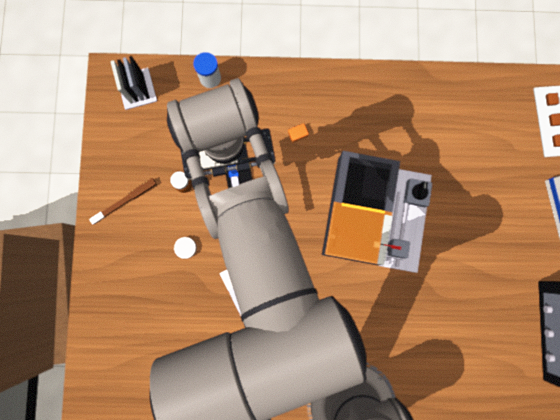

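View pics/wrist6.png

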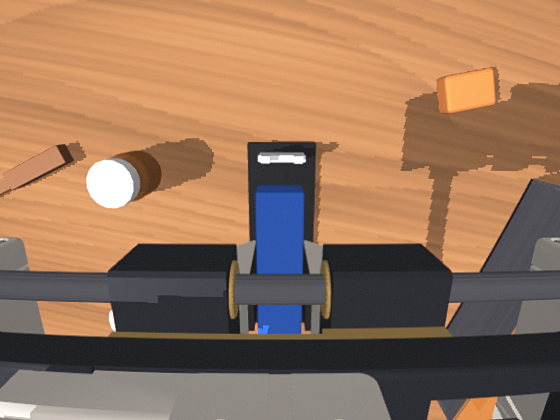

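```bash
cat >> h.py <<'E'
BOX=np.array([509.3,-12.8,0]);BY=-.163;RB=R_.from_euler("z",BY)
# wand in tool: mid at (-g,dy,3+dz), yaw/tilt offsets
G=dict(g=58.,dy=0.,dz=3.,yaw=0.,tilt=0.)
def tcp_for(x,z,th,y=0.):
    q=down(BY-G["yaw"],th-G["tilt"]);mid=RB.apply([x,y,z])+BOX
    return mid-q.apply([-G["g"],G["dy"],G["dz"]]),q
E
python3 - <<'E'
from h import *
c=np.load("wrist6.npy",allow_pickle=True).item()
o=get_obs();p=o["tool_pos"];q=R_.from_euler("xyz",o["tcp_rot"])
for t in(-.1,0,.1):
    e=R_.from_euler("y",t)
    P=[q.apply(np.array([0,0,3])+e.apply([42,y,-8]))+p for y in(-10,10)];print(t,proj(c,np.array(P)).round(1).tolist())
print(p)
T=tcp_for(100,195,.55)
print(T[0]);plan([T],48,7)
E
```

```text
-0.1 [[257.7, 188.2], [305.6, 188.3]]
0 [[257.0, 191.7], [306.3, 191.8]]
0.1 [[256.4, 196.4], [307.1, 196.5]]
[587.26656147 309.93715888 214.68240805]
[655.21821621 -36.79757719 227.87343284]
8 rows ->  [655.2 -36.8 227.9]
 xyz [[-0.009, 0.736, -0.027], [0.026, 0.736, -0.018], [0.06, 0.734, -0.005], [0.092, 0.731, 0.009], [0.124, 0.726, 0.026], [0.154, 0.719, 0.044], [0.183, 0.711, 0.064], [0.208, 0.7, 0.087]] 
 dr [[-0.09, 0.489, 0.322], [-0.09, 0.489, 0.322], [-0.09, 0.489, 0.321], [-0.09, 0.489, 0.322], [-0.09, 0.489, 0.321], [-0.09, 0.489, 0.322], [-0.09, 0.49, 0.321], [-0.091, 0.489, 0.322]]
```

```bash
python3 - <<'E'
import cv2
c=cv2.imread("pics/wrist6.png");cv2.imwrite("pics/c8.png",cv2.resize(c[170:350,220:340],None,fx=3.3,fy=3.3,interpolation=cv2.INTER_CUBIC))
E
```

```text
(no output)
```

View pics/c8.png

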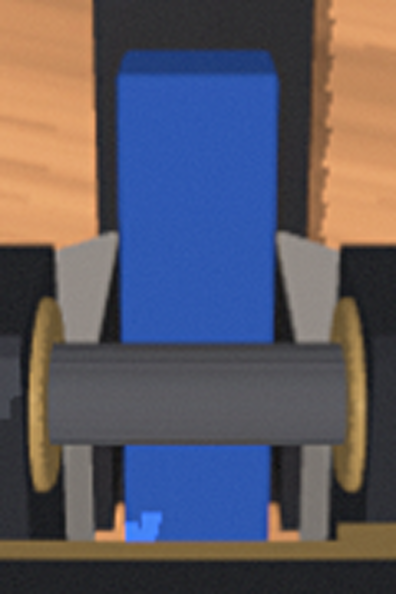

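carry_out(xyz=[[-0.01, 0.74, -0.03], [0.03, 0.74, -0.02], [0.06, 0.73, 0], [0.09, 0.73, 0.01], [0.12, 0.73, 0.03], [0.15, 0.72, 0.04], [0.18, 0.71, 0.06], [0.21, 0.7, 0.09]], dr=[[-0.09, 0.49, 0.32], [-0.09, 0.49, 0.32], [-0.09, 0.49, 0.32], [-0.09, 0.49, 0.32], [-0.09, 0.49, 0.32], [-0.09, 0.49, 0.32], [-0.09, 0.49, 0.32], [-0.09, 0.49, 0.32]])

```text
time: 13.68
tool_pos: [655.3, -38.5, 228.6]
tcp_rot: [-3.14, -0.554, -0.164]
contact_force: [0.8, 0.6, -0.8]
grip_width: 19.8
```

carry_out(xyz=[[0, 0, 0], [0, 0, 0], [0, 0, 0]], dr=[[0, 0, 0], [0, 0, 0], [0, 0, 0]])

```text
time: 14.05
tool_pos: [655.7, -35.9, 229.2]
tcp_rot: [-3.14, -0.553, -0.16]
contact_force: [0.0, -0.2, -0.6]
grip_width: 19.5
```

```bash
python3 - <<'E'
from h import *
st()
for n in("top","scene"):
    c=capture(n);cv2.imwrite(f"pics/{n}7.png",c["image"]);np.save(n+"7.npy",c,allow_pickle=True)
s=cv2.imread("pics/scene7.png");cv2.imwrite("pics/c9.png",cv2.resize(s[80:260,110:330],None,fx=3.3,fy=3.3,interpolation=cv2.INTER_CUBIC))
E
```

```text
{'time': 14.05, 'joint_positions': [-0.176, 0.364, 1.682, 0.018, 0.543, 1.543], 'tool_pos': [655.656, -35.924, 229.16], 'tcp_rot': [-3.14, -0.553, -0.16], 'contact_force': [0.042, -0.187, -0.586], 'moment': [0.004, 0.508, 0.028], 'grip_width': 19.456}
```

View pics/c9.png

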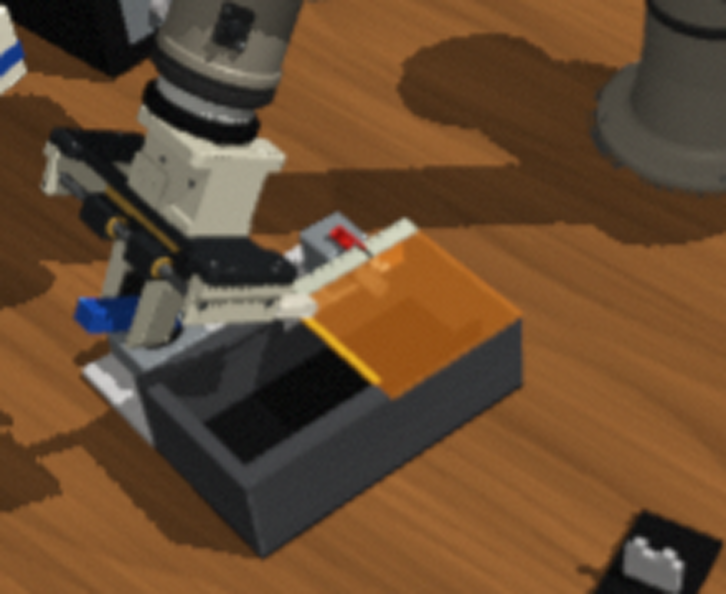

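View pics/top7.png

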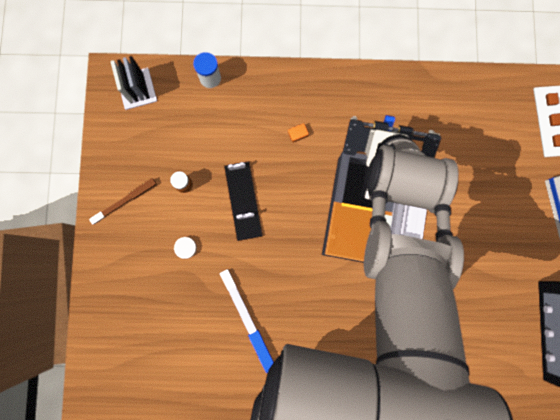

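```bash
cat > kin.py <<'E'
import numpy as np
from scipy.optimize import least_squares
D=[([1.13999999e+00,3.42750732e-01,1.52501537,0,1.27538844,-.146],[147.33,503.518,248.03]),
([-0.393,0.384,1.461,0,1.297,.269],[530.365,-137.056,248.662]),
([-0.42,0.629,1.574,0,0.94,0.22],[556.907,-165.23,74.095]),
([-0.429,0.64,1.561,0,0.941,1.3],[560.485,-172.418,71.696]),
([-0.34,0.199,1.969,0,0.972,1.389],[391.513,-57.535,171.185]),
([0.382,0.541,1.318,0,1.283,1.749],[538.546,298.632,208.293]),
([0.369,0.784,1.322,0,1.033,1.735],[588.46,309.813,51.234]),
([0.37,0.628,1.143,0.001,1.372,1.736],[587.161,310.214,215.102]),
([-0.176,0.364,1.682,0.018,0.543,1.543],[655.656,-35.924,229.16])]
def fk(q,P):
    j1,j2,j3,_,j5,_=q;L1,f1,L2,f2,L3,d0,off=P;b=j2+j3;c=b+j5
    r=L1*np.sin(j2+f1)+L2*np.sin(b+f2)+L3*np.sin(c);z=d0+L1*np.cos(j2+f1)+L2*np.cos(b+f2)+L3*np.cos(c)
    return np.array([r*np.cos(j1)-off*np.sin(j1),r*np.sin(j1)+off*np.cos(j1),z])
def res(P):return np.concatenate([fk(q,P)-np.array(p) for q,p in D])
best=min((least_squares(res,[a,f,b,g,250,200,76],loss="soft_l1") for a in(300,400) for f in(0,.2) for b in(300,400) for g in(0,-.5,-1.2)),key=lambda s:s.cost)
P=best.x
def ik(pos,tilt,x0=(0,.4,1.6,.6)):
    f=lambda v:np.concatenate([fk([v[0],v[1],v[2],0,v[3],0],P)-pos,[300*(v[1]+v[2]+v[3]-np.pi+tilt)]])
    s=least_squares(f,x0,bounds=([-2.5,-.77,.04,-1.5],[2.5,2.02,2.7,2.66]));return s.x,np.abs(s.fun).max()
if __name__=="__main__":
    print(P.round(3),np.abs(best.fun).max(),best.fun.reshape(-1,3).round(1).tolist())
    from h import *
    for x,z,t in((100,195,.55),(100,150,.55),(100,135,.5),(99,133,.7),(57,98,.7),(57,98,.55),(45,88,.6),(27,73,.45),(3,58,.3),(-3,58,.0)):
        print(x,z,t,[np.round(a,2).tolist() for a in ik(tcp_for(x,z,t)[0],t)])
E
python3 kin.py
python3 - <<'E'
from h import *
c=np.load("scene7.npy",allow_pickle=True).item();o=get_obs();q=R_.from_euler("xyz",o["tcp_rot"])
for x in(-82,-100,100): print(x,proj(c,o["tool_pos"]+q.apply([-58+x,0,3])))
E
```

```text
[505.87   94.249 382.025  94.371 296.726 224.185  76.591] 2.862673992072793 [[-0.2, 0.1, -0.1], [-0.1, 0.1, -0.2], [0.2, 0.3, 0.2], [-0.1, 0.3, -0.1], [0.1, 0.2, 0.1], [0.0, 0.3, -0.2], [0.1, -0.1, 0.3], [0.1, -0.3, 0.0], [-0.1, -2.9, -0.1]]
100 195 0.55 [[-0.17, 0.37, 1.68, 0.54], 0.0]
100 150 0.55 [[-0.17, 0.42, 1.74, 0.43], 0.0]
100 135 0.5 [[-0.17, 0.46, 1.71, 0.47], 0.0]
99 133 0.7 [[-0.17, 0.41, 1.89, 0.14], 0.0]
57 98 0.7 [[-0.17, 0.42, 2.03, -0.01], 0.0]
57 98 0.55 [[-0.17, 0.44, 1.91, 0.25], 0.0]
45 88 0.6 [[-0.17, 0.43, 1.99, 0.12], 0.0]
27 73 0.45 [[-0.17, 0.46, 1.92, 0.31], 0.0]
3 58 0.3 [[-0.17, 0.5, 1.87, 0.47], 0.0]
-3 58 0.0 [[-0.17, 0.62, 1.64, 0.88], 0.0]
-82 [[197.68926642 172.05913728]]
-100 [[203.11126444 171.79143054]]
100 [[134.51828016 175.16706975]]
```

```bash
cat > s2.py <<'E'
from pl import *
import pl
from kin import P as K
from h import tcp_for,RB,BOX
L1,f1,L2,f2,L3,d0,off=K
f1=(f1+np.pi)%(2*np.pi)-np.pi;f2=(f2+np.pi)%(2*np.pi)-np.pi
def j5(p,t):
    r=np.sqrt(p[0]**2+p[1]**2-off**2);c=np.pi-t
    R=r-L3*np.sin(c);Z=p[2]-d0-L3*np.cos(c);d=np.hypot(R,Z)
    ca=(d*d-L1*L1-L2*L2)/(2*L1*L2)
    if abs(ca)>1:return -9
    e=np.arccos(ca) # angle between links
    a=np.arctan2(R,Z)-np.arctan2(L2*np.sin(e),L1+L2*np.cos(e))
    return c-(a+e-f2)
def tcp(x,z,th,g,al):
    c,s=np.cos(th),np.sin(th);G=np.array([x+g*c,0,z+g*s]);t=th-al
    G=G-3*np.array([np.sin(t),0,-np.cos(t)]);return RB.apply(G)+BOX,t
if __name__=="__main__":
    print(f1,f2,j5(tcp_for(57,98,.55)[0],.55),j5(*tcp(57,98,.55,58,0)),j5(tcp_for(-3,58,0)[0],0))
    for g,al in((58,0),(58,.1),(58,.2)):
        base=clr
        def cc(x,z,th,g,al):
            return -99 if j5(*tcp(x,z,th,g,al))<.31 else base(x,z,th,g,al)
        pl.clr=cc;r=search(g,al);pl.clr=base
        print(g,al,r and round(r[0],2))
        if r:print(r[1][::2])
E
python3 s2.py
```

```text
0.0013200854703505627 0.1228410650874956 0.24769923365068447 0.24769923365068447 0.8826548784524992
58 0 11.89
[(np.float64(21.0), np.float64(203.0), np.float64(0.0), np.float64(100.9)), (np.float64(33.0), np.float64(193.0), np.float64(0.0), np.float64(88.1)), (np.float64(45.0), np.float64(183.0), np.float64(0.0), np.float64(76.3)), (np.float64(57.0), np.float64(173.0), np.float64(0.0), np.float64(66.0)), (np.float64(69.0), np.float64(163.0), np.float64(0.05), np.float64(58.6)), (np.float64(81.0), np.float64(153.0), np.float64(0.15), np.float64(44.1)), (np.float64(93.0), np.float64(143.0), np.float64(0.25), np.float64(24.4)), (np.float64(105.0), np.float64(133.0), np.float64(0.35), np.float64(14.1)), (np.float64(105.0), np.float64(123.0), np.float64(0.45), np.float64(12.3)), (np.float64(93.0), np.float64(113.0), np.float64(0.5), np.float64(13.2)), (np.float64(81.0), np.float64(103.0), np.float64(0.45), np.float64(12.1)), (np.float64(69.0), np.float64(98.0), np.float64(0.5), np.float64(14.8)), (np.float64(57.0), np.float64(93.0), np.float64(0.45), np.float64(12.8)), (np.float64(45.0),
[... 2484 characters left out ...]
), np.float64(0.65), np.float64(11.9)), (np.float64(81.0), np.float64(123.0), np.float64(0.65), np.float64(12.0)), (np.float64(69.0), np.float64(113.0), np.float64(0.6), np.float64(9.1)), (np.float64(57.0), np.float64(103.0), np.float64(0.55), np.float64(9.3)), (np.float64(45.0), np.float64(93.0), np.float64(0.5), np.float64(9.7)), (np.float64(33.0), np.float64(83.0), np.float64(0.4), np.float64(9.8)), (np.float64(21.0), np.float64(73.0), np.float64(0.35), np.float64(12.5)), (np.float64(9.0), np.float64(63.0), np.float64(0.25), np.float64(14.1)), (np.float64(-3.0), np.float64(58.0), np.float64(0.15), np.float64(21.4)), (np.float64(-3.0), np.float64(58.0), np.float64(0.05), np.float64(13.8))]
```

```bash
python3 - <<'E'
from s2 import *
W=[(100,195,.55),(107,160,.48),(105,124,.47),(93,112,.49),(69,98,.49),(45,86,.45),(33,78.5,.41),(9,63,.35),(-3,58,.25),(-3,58,0)]
for a,b in zip(W,W[1:]):
    S=[np.array(a)+(np.array(b)-a)*t for t in np.linspace(0,1,9)]
    L=[clr(*s,58,0) for s in S];J=[j5(*tcp(*s,58,0)) for s in S]
    print(a,b,round(min(L),1),round(min(J),3))
import h
h.plan([h.tcp_for(*w) for w in W[1:6]],25,4)
E
```

```text
(100, 195, 0.55) (107, 160, 0.48) 29.4 0.544
(107, 160, 0.48) (105, 124, 0.47) 13.1 0.5
(105, 124, 0.47) (93, 112, 0.49) 10.2 0.425
(93, 112, 0.49) (69, 98, 0.49) 13.1 0.36
(69, 98, 0.49) (45, 86, 0.45) 12.7 0.36
(45, 86, 0.45) (33, 78.5, 0.41) 12.3 0.362
(33, 78.5, 0.41) (9, 63, 0.35) 12.6 0.39
(9, 63, 0.35) (-3, 58, 0.25) 16.4 0.411
(-3, 58, 0.25) (-3, 58, 0) 17.0 0.532
2 rows ->  [664.3 -38.3 189.5]
 xyz [[-0.112, 0.008, 0.321], [-0.1, 0.008, 0.325]] 
 dr [[-0.009, -0.262, 0.008], [-0.009, -0.262, 0.008]]
2 rows ->  [662.6 -38.  152.9]
 xyz [[-0.153, 0.0, 0.263], [-0.152, 0.0, 0.265]] 
 dr [[-0.0, -0.036, 0.0], [-0.0, -0.036, 0.0]]
1 rows ->  [650.2 -36.  141.9]
 xyz [[-0.27, 0.0, 0.068]] 
 dr [[-0.0, 0.143, 0.0]]
2 rows ->  [626.5 -32.1 127.9]
 xyz [[-0.231, 0.0, 0.009], [-0.231, 0.0, 0.009]] 
 dr [[-0.0, 0.0, 0.0], [-0.0, 0.0, 0.0]]
2 rows ->  [603.9 -28.4 113.9]
 xyz [[-0.223, 0.0, 0.013], [-0.223, 0.0, 0.018]] 
 dr [[-0.0, -0.143, 0.0], [-0.0, -0.143, 0.0]]
```

carry_out(xyz=[[-0.11, 0.01, 0.32], [-0.1, 0.01, 0.325], [-0.15, 0, 0.265], [-0.15, 0, 0.265], [0, 0, 0], [0, 0, 0]], dr=[[-0.01, -0.26, 0.01], [-0.01, -0.26, 0.01], [0, -0.04, 0], [0, -0.04, 0], [0, 0, 0], [0, 0, 0]])

```text
time: 14.9
tool_pos: [663.1, -39.4, 153.6]
tcp_rot: [3.142, -0.471, -0.165]
contact_force: [0.4, -0.2, -1.0]
grip_width: 19.7
```

```bash
python3 - <<'E'
from h import *
st()
for n in("top","scene","wrist"):
    c=capture(n);cv2.imwrite(f"pics/{n}8.png",c["image"]);np.save(n+"8.npy",c,allow_pickle=True)
s=cv2.imread("pics/scene8.png");cv2.imwrite("pics/c10.png",cv2.resize(s[110:260,110:310],None,fx=3.8,fy=3.8,interpolation=cv2.INTER_CUBIC))
c=np.load("scene8.npy",allow_pickle=True).item();o=get_obs();q=R_.from_euler("xyz",o["tcp_rot"])
for x in(-64,-82,-100,25,100): print(x,(proj(c,o["tool_pos"]+q.apply([-58+x,0,3]))-[110,110])*3.8)
E
```

```text
{'time': 14.9, 'joint_positions': [-0.177, 0.489, 1.68, 0.011, 0.502, 1.55], 'tool_pos': [663.111, -39.416, 153.645], 'tcp_rot': [3.142, -0.471, -0.165], 'contact_force': [0.441, -0.201, -1.003], 'moment': [0.015, 0.46, -0.028], 'grip_width': 19.694}
-64 [[320.11096561 307.46482253]]
-82 [[340.93495288 303.9154093 ]]
-100 [[361.30836563 300.44233962]]
25 [[209.97904777 326.22879543]]
100 [[106.73702711 343.80696845]]
```

View pics/c10.png

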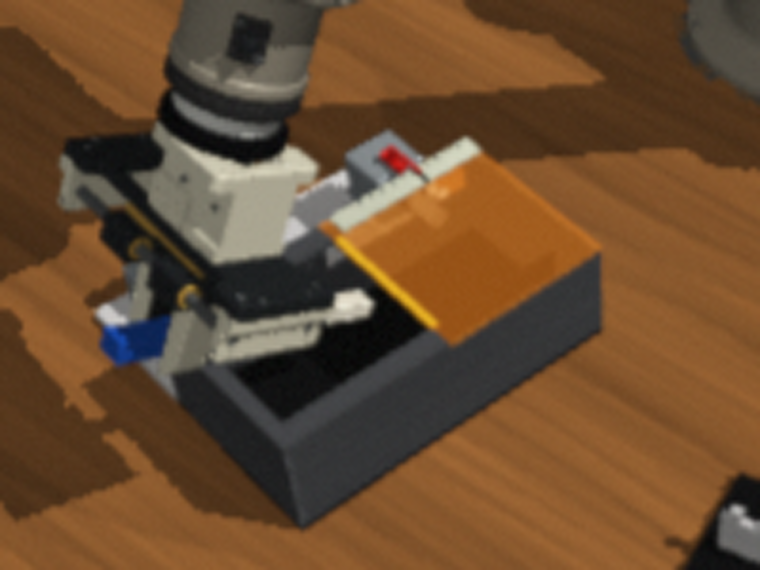

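View pics/wrist8.png

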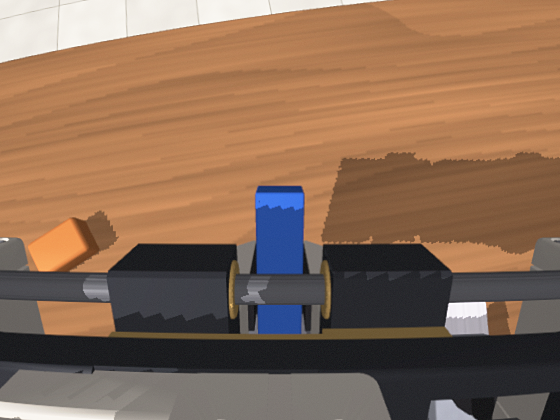

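```bash
python3 - <<'E'
from h import *
st()
W=[(105,124,.47),(93,112,.49),(69,98,.49),(45,86,.45),(33,78.5,.41),(9,63,.35),(-3,58,.25)]
p,q=tcp_for(*W[0]);o=get_obs();print(p,o["tool_pos"])
plan([tcp_for(*w) for w in W[1:]],20,4)
E
```

```text
{'time': 15.05, 'joint_positions': [-0.177, 0.489, 1.679, 0.011, 0.502, 1.55], 'tool_pos': [663.28, -39.553, 154.122], 'tcp_rot': [3.142, -0.472, -0.165], 'contact_force': [-0.583, -0.874, -1.019], 'moment': [-0.01, 0.402, -0.024], 'grip_width': 19.96}
[662.59308954 -38.01044215 152.94210942] [663.28028014 -39.55314852 154.12191412]
1 rows ->  [650.2 -36.  142. ]
 xyz [[-0.293, -0.023, 0.078]] 
 dr [[0.008, 0.132, -0.014]]
2 rows ->  [626.5 -32.1 127.9]
 xyz [[-0.231, -0.0, 0.009], [-0.232, -0.0, 0.009]] 
 dr [[-0.0, 0.0, 0.0], [-0.0, 0.0, 0.0]]
2 rows ->  [604.  -28.4 113.9]
 xyz [[-0.223, -0.0, 0.014], [-0.222, -0.0, 0.018]] 
 dr [[-0.0, -0.143, 0.0], [-0.0, -0.143, 0.0]]
1 rows ->  [593.2 -26.6 104.4]
 xyz [[-0.233, -0.0, 0.064]] 
 dr [[-0.0, -0.287, 0.0]]
2 rows ->  [570.9 -22.9  85.7]
 xyz [[-0.235, -0.0, 0.068], [-0.232, -0.0, 0.074]] 
 dr [[-0.0, -0.215, 0.0], [-0.0, -0.214, 0.0]]
2 rows ->  [561.1 -21.3  75.3]
 xyz [[-0.108, -0.0, 0.053], [-0.105, -0.0, 0.059]] 
 dr [[-0.0, -0.358, 0.0], [-0.0, -0.358, 0.0]]
```

carry_out(xyz=[[-0.29, -0.02, 0.08], [-0.23, 0, 0.01], [-0.23, 0, 0.01], [-0.22, 0, 0.015], [-0.22, 0, 0.018], [0, 0, 0], [0, 0, 0]], dr=[[0.01, 0.13, -0.01], [0, 0, 0], [0, 0, 0], [0, -0.14, 0], [0, -0.14, 0], [0, 0, 0], [0, 0, 0]])

```text
time: 15.92
tool_pos: [604.8, -28.6, 113.4]
tcp_rot: [-3.141, -0.45, -0.164]
contact_force: [-0.5, 0.2, -1.0]
grip_width: 19.7
```

```bash
python3 - <<'E'
from h import *
st()
W=[(45,86,.45),(33,78.5,.41),(9,63,.35),(-3,58,.25)]
p,q=tcp_for(*W[0]);print(p,get_obs()["tool_pos"])
plan([tcp_for(*w) for w in W[1:]],20,4)
c=capture("scene");cv2.imwrite("pics/c11.png",cv2.resize(c["image"][110:260,110:310],None,fx=3.8,fy=3.8,interpolation=cv2.INTER_CUBIC))
E
```

```text
{'time': 15.925, 'joint_positions': [-0.177, 0.467, 1.862, 0.018, 0.363, 1.542], 'tool_pos': [604.761, -28.625, 113.43], 'tcp_rot': [-3.141, -0.45, -0.164], 'contact_force': [-0.497, 0.199, -0.956], 'moment': [0.026, 0.456, 0.01], 'grip_width': 19.723}
[603.94959117 -28.36598572 113.92934229] [604.76069447 -28.62486966 113.43011979]
1 rows ->  [593.2 -26.6 104.4]
 xyz [[-0.242, -0.002, 0.051]] 
 dr [[-0.003, -0.286, -0.004]]
2 rows ->  [570.9 -22.9  85.7]
 xyz [[-0.234, 0.0, 0.068], [-0.233, 0.0, 0.074]] 
 dr [[0.0, -0.215, 0.0], [0.0, -0.214, 0.0]]
2 rows ->  [561.1 -21.3  75.3]
 xyz [[-0.108, 0.0, 0.053], [-0.105, 0.0, 0.059]] 
 dr [[0.0, -0.358, 0.0], [0.0, -0.358, 0.0]]
```

View pics/c11.png

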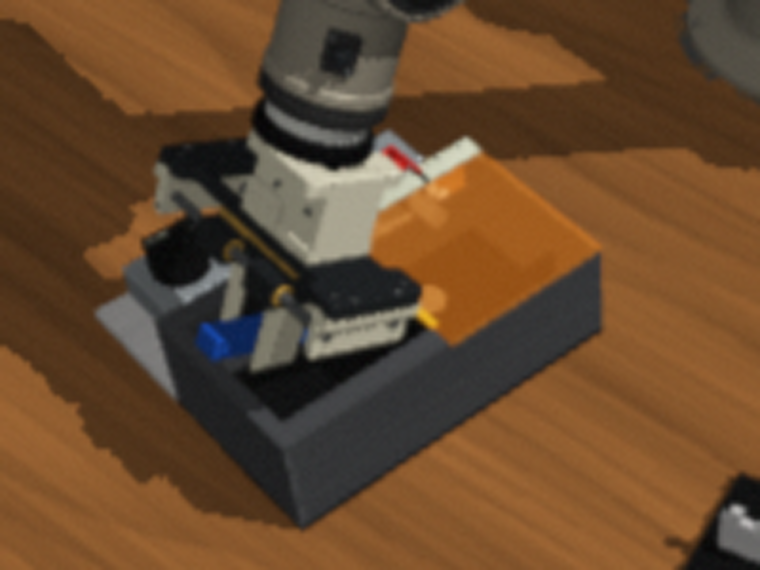

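carry_out(xyz=[[-0.24, 0, 0.05], [-0.235, 0, 0.07], [-0.23, 0, 0.074], [-0.108, 0, 0.053], [-0.105, 0, 0.058], [0, 0, 0], [0, 0, 0]], dr=[[0, -0.29, 0], [0, -0.21, 0], [0, -0.21, 0], [0, -0.36, 0], [0, -0.36, 0], [0, 0, 0], [0, 0, 0]])

```text
time: 16.85
tool_pos: [560.4, -21.2, 74.8]
tcp_rot: [-3.141, -0.249, -0.163]
contact_force: [0.1, 0.7, -1.5]
grip_width: 19.9
```

```bash
python3 - <<'E'
from h import *
st()
print(tcp_for(-3,58,.25)[0])
plan([tcp_for(-3,58,.0)],20,3)
c=capture("scene");cv2.imwrite("pics/c12.png",cv2.resize(c["image"][110:260,110:310],None,fx=3.8,fy=3.8,interpolation=cv2.INTER_CUBIC))
E
```

```text
{'time': 16.85, 'joint_positions': [-0.177, 0.512, 1.848, 0.008, 0.532, 1.551], 'tool_pos': [560.409, -21.246, 74.789], 'tcp_rot': [-3.141, -0.249, -0.163], 'contact_force': [0.133, 0.676, -1.451], 'moment': [-0.008, 0.268, -0.001], 'grip_width': 19.854}
[561.05941549 -21.31230642  75.2561669 ]
5 rows ->  [563.5 -21.7  61. ]
 xyz [[-0.001, -0.0, 0.047], [0.001, -0.0, 0.047], [0.004, -0.0, 0.047], [0.006, -0.0, 0.047], [0.008, -0.001, 0.047]] 
 dr [[-0.001, -0.357, -0.0], [-0.001, -0.357, -0.001], [-0.001, -0.357, -0.0], [-0.001, -0.357, -0.001], [-0.0, -0.357, -0.0]]
```

View pics/c12.png

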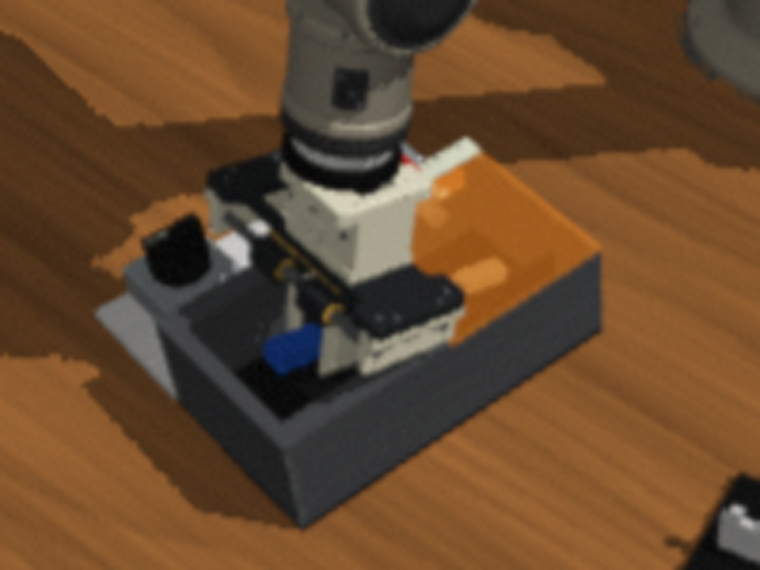

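carry_out(xyz=[[0, 0, 0.047], [0, 0, 0.047], [0, 0, 0.047], [0.01, 0, 0.047], [0.01, 0, 0.047], [0, 0, 0], [0, 0, 0], [0, 0, 0]], dr=[[0, -0.36, 0], [0, -0.36, 0], [0, -0.36, 0], [0, -0.36, 0], [0, -0.35, 0], [0, 0, 0], [0, 0, 0], [0, 0, 0]])

```text
time: 17.9
tool_pos: [563.6, -21.8, 61.3]
tcp_rot: [-3.141, 0.0, -0.163]
contact_force: [-0.1, -0.4, -0.8]
grip_width: 19.8
```

```bash
python3 - <<'E'
from h import *
st()
print(tcp_for(-3,58,0)[0])
for n in("top","scene","wrist"):
    c=capture(n);cv2.imwrite(f"pics/{n}13.png",c["image"]);np.save(n+"13.npy",c,allow_pickle=True)
s=cv2.imread("pics/scene13.png");cv2.imwrite("pics/c13.png",cv2.resize(s[135:205,190:280],None,fx=8,fy=8,interpolation=cv2.INTER_CUBIC))
s=cv2.imread("pics/top13.png");cv2.imwrite("pics/c14.png",cv2.resize(s[140:280,310:450],None,fx=4,fy=4,interpolation=cv2.INTER_CUBIC))
E
```

```text
{'time': 17.9, 'joint_positions': [-0.175, 0.622, 1.636, 0.001, 0.884, 1.559], 'tool_pos': [563.588, -21.752, 61.342], 'tcp_rot': [-3.141, 0.0, -0.163], 'contact_force': [-0.062, -0.393, -0.794], 'moment': [-0.043, 0.131, 0.003], 'grip_width': 19.838}
[563.57096878 -21.72535419  61.        ]
```

View pics/c13.png

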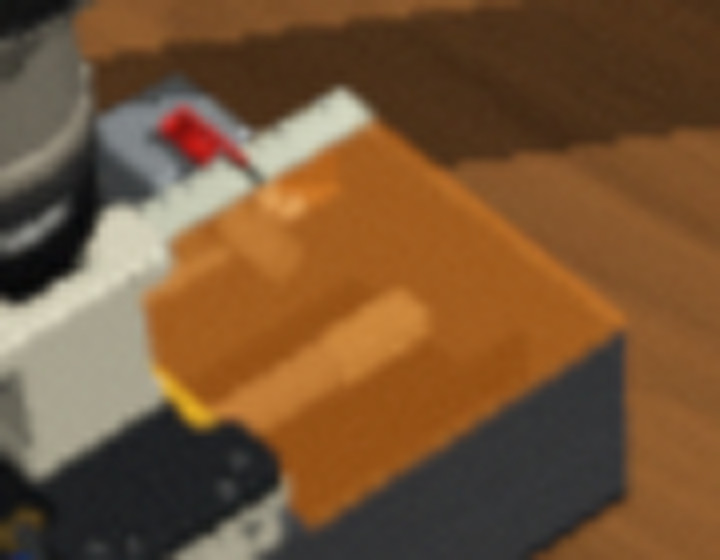

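View pics/c14.png

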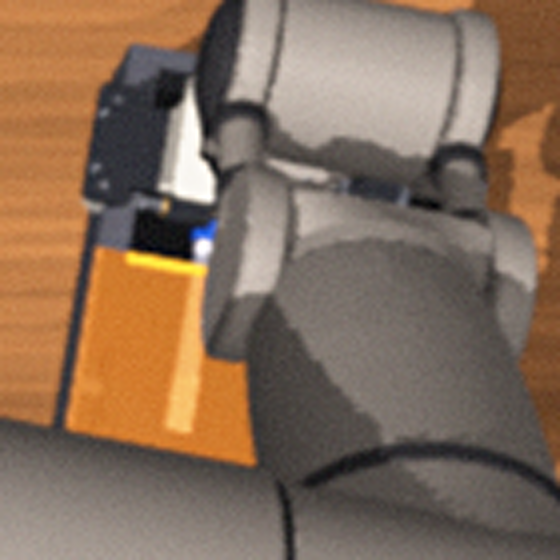

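View pics/wrist13.png

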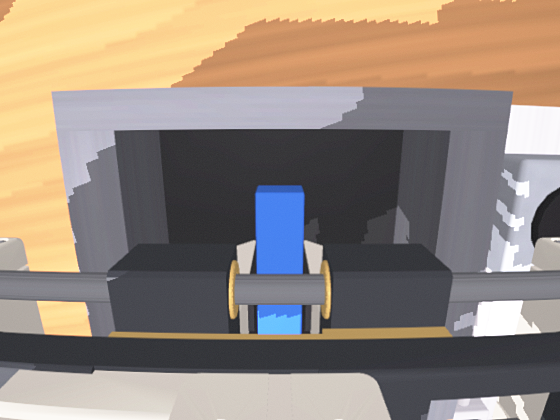

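```bash
python3 - <<'E'
from h import *
T=np.load("top13.npy",allow_pickle=True).item();S=np.load("scene13.npy",allow_pickle=True).item()
cv2.imwrite("pics/c15.png",np.hstack([cv2.resize(S["image"][165:195,212:252],None,fx=10,fy=10,interpolation=cv2.INTER_CUBIC),cv2.resize(T["image"][225:255,335:375],None,fx=10,fy=10,interpolation=cv2.INTER_CUBIC)]))
def bx(p,box):return R_.from_euler("z",-box[2]).apply(p-np.array([box[0],box[1],0]))
W=(509.3,-12.8,-.163)
# predicted pixels of the tile's corners, ideal pose in box
for n,c,o in(("S",S,(212,165)),("T",T,(335,225))):
    P=[RB.apply([x,y,z])+BOX for x,y,z in((-103,8,64),(-103,-8,64),(-67,8,64),(-67,-8,64),(-103,8,52),(0,75,88),(-135,75,88),(-135,-75,88),(-85,-57,88))]
    print(n,((proj(c,np.array(P))-o+.5)*10-.5).round().tolist())
E
```

```text
S [[314.0, 86.0], [277.0, 55.0], [212.0, 150.0], [175.0, 118.0], [316.0, 116.0], [166.0, 354.0], [564.0, 98.0], [209.0, -186.0], [108.0, -70.0]]
T [[164.0, 217.0], [225.0, 228.0], [186.0, 79.0], [248.0, 90.0], [155.0, 219.0], [-14.0, -235.0], [-104.0, 291.0], [487.0, 400.0], [447.0, 189.0]]
```

View pics/c15.png

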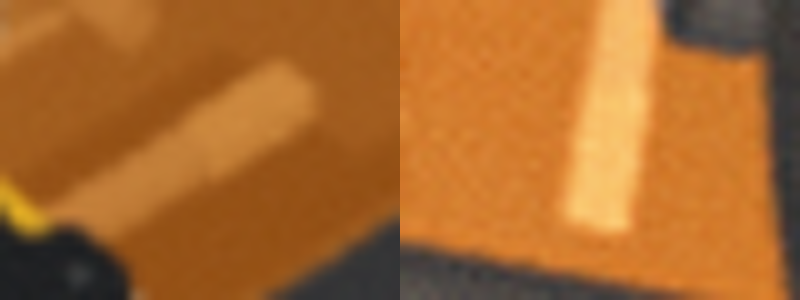

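```bash
python3 - <<'E'
from h import *
c=np.load("wrist13.npy",allow_pickle=True).item()
print(fit(c,[((53,92),(135,75)),((512,92),(135,-75)),((115,129.5),(122,55)),((449.5,129.5),(122,-55))],88))
o=get_obs();q=R_.from_euler("xyz",o["tcp_rot"]);print(proj(c,np.array([o["tool_pos"]+q.apply([42,y,-5]) for y in(-10,10)])))
m=cv2.inRange(cv2.cvtColor(c["image"],cv2.COLOR_BGR2HSV),(100,120,40),(125,255,255));ys,xs=np.where(m)
for r in(190,195,205,220,235):
    x=xs[ys==r];print(r,x.min(),x.max(),onz(c,((x.min()+x.max())/2,r),66))
cv2.imwrite("pics/c16.png",cv2.resize(c["image"][175:255,230:330],None,fx=6,fy=6,interpolation=cv2.INTER_CUBIC))
E
```

```text
(array([ 5.09703e+02, -1.32020e+01, -1.62000e-01]), [[0.2, -0.1], [0.2, 0.1], [-0.2, -0.1], [-0.2, 0.0]], np.float64(1.0009758856295579))
[[256.7047067  191.18800776]
 [306.18831589 191.2098065 ]]
190 256 303 [605.75635006 -27.9313263   66.        ]
195 255 304 [603.71077835 -27.59580714  66.        ]
205 255 304 [599.57174379 -26.91692438  66.        ]
220 255 303 [593.27104934 -25.67345255  66.        ]
235 255 303 [586.77623574 -24.60555931  66.        ]
```

View pics/c16.png

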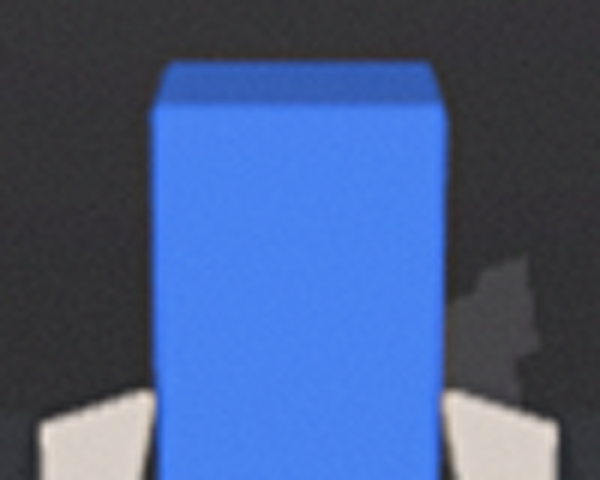

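carry_out(xyz=[[0, 0.015, 0.008], [0, 0, 0], [0, 0, 0], [0, 0, 0]], dr=[[0, 0, 0], [0, 0, 0], [0, 0, 0], [0, 0, 0]])

```text
time: 18.55
tool_pos: [563.8, -22.7, 60.7]
tcp_rot: [-3.141, 0.001, -0.163]
contact_force: [-0.2, -0.1, -0.5]
grip_width: 19.9
```

```bash
python3 - <<'E'
from h import *
st();c=capture("scene");s=c["image"];cv2.imwrite("pics/c17.png",np.hstack([cv2.resize(s[135:205,190:280],None,fx=4.2,fy=4.2,interpolation=cv2.INTER_CUBIC),cv2.resize(s,(392,294))]))
E
```

```text
{'time': 18.55, 'joint_positions': [-0.176, 0.624, 1.635, 0.001, 0.883, 1.557], 'tool_pos': [563.757, -22.724, 60.703], 'tcp_rot': [-3.141, 0.001, -0.163], 'contact_force': [-0.242, -0.142, -0.481], 'moment': [-0.021, 0.117, 0.0], 'grip_width': 19.904}
```

View pics/c17.png

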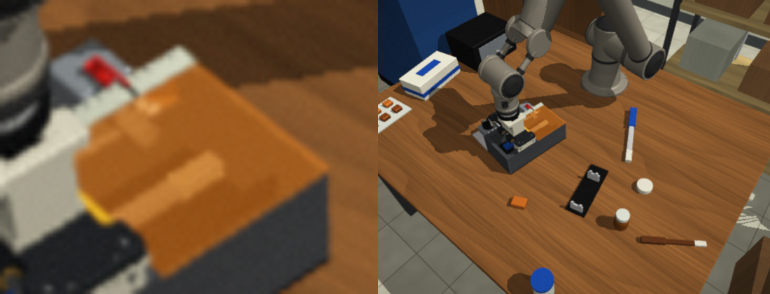

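The tile sits level under the roof opposite the nozzle and stop plate, the pointer is still at the mark, and the bystanders have not moved. The contact force is about zero, so I'm handing in.

```bash
python3 -c "
from plant import close_job
print(close_job())"
```

```text
the job is handed in; nothing more can be done
None
```

The job was handed in at 18.6 s, with the wand still held level under the amber roof and the tile at the beam point.

- **Knob:** I gripped the bar and turned it about 62° clockwise. A close wrist picture then put the pointer within about 0.2 mm of the mark, and the last scene picture still shows it there.
- **Wand:** I took the smaller blue-handled wand from the stand. It went in tile first at a tilt of about 0.47 to 0.49 rad, reduced as it passed under the roof, along a path planned to keep at least 10 mm clear of the box. The wrist force stayed at about 2 N or less during the insertion.
- **Final checks:**
  - The tool was level to about 0.001 rad and the wand's centreline was about 58 mm high.
  - The scene and top pictures put the tile within about 1 mm of the beam point.
  - The wrist picture showed the wand about 1 mm to the +y side, so I moved it back by that amount. After that I checked the arm's pose and a scene picture, but did not measure the tile again.
  - The contact force was about zero, and the bystanders were where they started.
- **Disagreements:** The cameras differed by up to about 2–3 mm on the box's position. I used the wrist views, which agreed with each other to about 1 mm once the arm was still.

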